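# Rebuild a compass stack in the nest and hold the mirror flap on its balance point

## Robot

A 6-joint arm with a two-finger parallel gripper is mounted at the origin on the work surface. World frame = base frame: x ahead of the robot, y to its left, z up, the work surface at z = 0. Lengths are in m, angles in rad, forces in N, time in s.
With the tool pointing down it reaches from about 0.375 to 0.9 m from the base axis. Payload 3.1 kg.
Tool frame: the origin (TCP) lies midway between the tips of the shut fingers; the grasp point (between the pads) lies 19 mm behind it; z points along the fingers, x is the direction in which the jaws open and shut, and the axes are right-handed (so a half turn about z gives the same grasp; the last joint's range is limited). The gripper opens to 87 mm and grips with 3 to 60 N. Pads are 19 mm wide; open, the fingers measure 117 mm over their backs; the gripper's body (75 mm by 190 mm) begins 51 mm behind the grasp point.
Start: joints at [1.157, 0.527, 1.433, -0, 1.181, -0.178], TCP at [0.145, 0.608, 0.223] pointing down, gripper open.
Joint ranges: [-3.08, 3.08], [-0.75, 2.2], [0.22, 2.44], [-1.43, 4.57], [0, 2.65], [-2.85, 2.85]. Speed limits (rad/s): [2.79, 2.79, 3.14, 3.14, 3.14, 3.14].

## Interface

Orientations are given as a unit quaternion [x, y, z, w].
In Python, from rig import * gives the robot as it stands.
- The arm moves only by the tool drive_tool, never from a script. Its argument "plan" is a list of rows, each an object with "offset": the shift along the tool's x, y, z in cm, a list of three; "delta_rot": the turn, a rotation vector about the tool's x, y, z in degrees, a list of three; "jaw": the finger opening in cm, from 0 to 8.7. In form: [{"offset": [dx, dy, dz], "delta_rot": [wx, wy, wz], "jaw": jaw}, ...]. A call has exactly 8 rows; each row is the pose to reach, as a shift and turn from the pose commanded when the call began, along the tool's axes at that moment; what a row does not reach only later rows make up. A row lasts 1/12 s, in which the tool goes at most 41.7 mm and 7.16 degrees, less where a joint would pass 70% of its speed; a pose out of reach is approached as far as the arm can. A call with a gripper value outside its range is refused whole. The fingers move at their own pace and stop on an object; "squeeze" is the grip in N (left out, the last holds). Time passes only in rows, so rows that repeat a pose let the fingers close, or fill a call up. It gives the time, the measured TCP pose, the force and the opening at its end, in the units of the state.
- get_obs(): the state, without advancing time (a new reading comes with each control period).
- camera(name): name is "side" or "top" or "wrist"; returns the picture (384x512x3 uint8, red, green, blue); there is no depth.
- calibration(name): a dict with "K" (3x3 intrinsics, pixels), "distortion" ([k1, k2, p1, p2, k3] as OpenCV has them; the pictures are not rectified), "pose" (4x4, takes a point from camera to world coordinates); the wrist camera has in their place "tool_from_camera" (4x4, takes a point from camera to tool coordinates, whose origin is the TCP and whose axes are the tool frame's). Camera axes: x right, y down, z forward; pixel columns grow to the right and rows downward; lengths in m; the calibration is good to about 2 mm. A picture is of the moment at which its call begins: read the wrist's pose just before it. calibration takes no time and is no camera call.
- hand_in(): hands the job in, once; it reports no verdict.
The state is a dict: "time": time; "q": joint angles; "joint_velocities": joint speeds; "joint_torque": joint torques, N m; "position": TCP position; "tool_rot": TCP orientation; "ft_force": force on the tool from outside, world axes, zero at the start; "moment": the same for the moment, N m; "grip_width": finger opening in m.
Only numpy, scipy, OpenCV 4.12 (cv2) and the standard library are available. Lean on these libraries where they do the work, as an engineer would, in place of code of your own. Each camera call takes 0.05 s, during which the arm holds its last target.

## Task

Rebuild the compass stack squarely in the round brass pocket of the inspection stand, lowering in (never dropping) the oak drum first, then the copper spacer ring, then the brass top disc, each flat on the one below and let go. The stand's mirror flap has its friction screw out and will not stay up by itself: swing it up off its rest to the upright balance point where it would fall neither way, without ever letting it fall, and finish with the gripper still holding it there by its side pin or frame, quite still, so that the far edge of the stack can be read in the mirror. Leave everything else on the bench alone.

Things in the scene. Friction and masses are not known exactly. Their poses are not given: they have to be found in the camera images.
- stand: Inspection stand fixed to the bench: dark green cast base plate 12 mm thick, 136 mm in x, -68 to +194 mm in y; brass nest on it. Origin on the bench under the pocket axis; y points from the pocket to the flap's hinge, x along the hinge. Two hinge cheeks 12 mm wide at y = +100 mm, x = -55 and +55 mm, up to 81 mm above the bench. Rest posts at y = +176 mm, x = -28 and +28 mm, 107 mm high.
- pocket (a point): Centre of the pocket's flat floor, 12 mm above the bench; axes as the stand. Split brass nest of 60 mm bore, open at the top: curved walls on the +x and -x sides, 12 mm thick, 42 mm high above the floor plus a flared lead-in 8 mm high; on the +y and -y sides open finger slots 42 mm wide, down to the floor and out past the walls: parts gripped along y go in with the fingers in the slots.
- drum_center (a point): Loose. The frame's origin is its centre (half-way up); z is its round axis, upright at the start, yaw means nothing. Lacquered oak card drum with two dark bands, 56 mm diameter, 26 mm high, about 90 g.
- spacer_center (a point): Loose. The frame's origin is its centre (half-way up); z is its round axis, upright at the start, yaw means nothing. Copper spacer ring, 56 mm outside, 34 mm hole, 12 mm high, about 130 g.
- disc_center (a point): Loose. The frame's origin is its centre (half-way up); z is its round axis, upright at the start, yaw means nothing. Brass top disc with a white compass-card face, 56 mm diameter, 10 mm thick, with a 9 mm centre stud standing 3 mm above (cosmetic), about 150 g.
- flap (a joint): Angle of the mirror flap about its hinge, rad. 0 is upright, exactly its balance point (centre of mass over the hinge); positive leans away from the pocket, toward the stand's +y. It starts on its two rest posts at 0.95; let go at a positive angle it falls back there, at a negative one it falls over the pocket to a stop at -0.5. The hinge is almost frictionless.
- flap_grip (a point): Middle of the free length of the flap's copper finger pin, 10 mm diameter, to be gripped. The pin is parallel to the hinge and sticks out of the flap's -x edge near the top: free from 45 to 88 mm beside the flap's middle, then a 14 mm ball; this point is 68 mm beside the middle, 104 mm from the hinge axis. Pinched across by an upright tool, it turns between the fingers as the flap swings.
- flap_hinge (a point): Hinge axis at the flap's middle, 70 mm above the bench, 100 mm from the pocket axis; the axis is the stand's x. The flap is a framed mirror 90 mm wide, 119 mm from hinge to top edge, 9 mm thick, about 0.3 kg. Frame turns with the flap: z from hinge to top edge, x along the hinge.
- chimney: Bystander: green glass lamp chimney, upright, 150 mm high, 72 mm at its widest; origin at the centre of its foot.
- cap: Bystander: domed brass binnacle cap, 156 mm across, 116 mm high, under the fixed magnifier on its iron swing arm (lens 200 mm above the bench); origin at the centre of its underside.
- gimbal_pin: Bystander: copper gimbal pin lying on the bench, 68 mm long, 17 mm across; origin on the bench under its middle.
- wax_jar: Bystander: amber jar with steel lid, 62 mm across, 55 mm high; origin at the centre of its underside.
- screwdriver: Bystander: screwdriver lying on the bench, 190 mm long, wooden handle; origin under its middle.
Mind the look-alikes: they are no part of the job. Of the things shaped like the part that bears spacer_center, the copper one is meant. There is more than one size of the part that bears drum_center; the job needs the smaller.

How it is judged:
By the outcome, as a careful person would: the job done as asked, in the order asked, and still so for the second after the job is handed in, while the arm keeps its last pose, push and grip.
It also fails if it takes over 72 s, if anything falls off the work surface, if the arm or the gripper's body presses on something with over 40 N, if the wrist force passes 120 N, or if a joint passes its speed limit or range.

## Working session

There is one attempt and no reset: what is moved stays moved. The work goes in short steps, Python scripts to look and compute and a tool call to move; the robot and the scene stay as the last step left them, time stands still between calls to the robot, and variables do not carry over. Pictures are saved under pics/ and viewed, and the job is handed in when it is done.

Besides the shell and the picture viewer there is one more tool, called after "Request:" as name(argument=value, ...), one argument or row to a line, values as JSON. drive_tool: Moves the arm, as the interface text tells. Its arguments: {"type":"object","properties":{"plan":{"type":"array","items":{"type":"object","properties":{"offset":{"type":"array","items":{"type":"number"}},"delta_rot":{"type":"array","items":{"type":"number"}},"jaw":{"type":"number"}}}},"squeeze":{"type":"number"}},"required":["plan"]}

```bash
ls; mkdir -p pics; python3 - <<'E'
from rig import *
import cv2
o=get_obs();print(o)
for n in("top","side","wrist"):
    im=camera(n);cv2.imwrite(f"pics/{n}0.png",im[:,:,::-1]);c=calibration(n);print(n,{k:__import__('numpy').round(v,4).tolist() for k,v in c.items()})
E
```

```text
pics
{'time': 0.0, 'q': array([ 1.15748314e+00,  5.28457353e-01,  1.43389780e+00, -2.17167518e-05,
        1.18136341e+00, -1.78484898e-01]), 'joint_velocities': array([ 2.54776183e-05, -6.87576449e-04,  1.33589785e-03, -1.00546716e-03,
        5.06924172e-04,  1.09442503e-03]), 'joint_torque': array([-2.43193521e-03, -4.40031731e+01, -1.76592475e+01,  6.32846332e-02,
        5.81239408e-02, -2.10115841e-04]), 'position': array([0.14509602, 0.60718208, 0.22157846]), 'tool_rot': array([ 7.85068966e-01,  6.19407450e-01, -9.33411242e-04,  5.08647090e-04]), 'ft_force': array([ 0.15341895,  0.32656358, -0.11634169]), 'moment': array([ 0.01574623, -0.00408165, -0.03100336]), 'grip_width': 0.08716498608491871}
top {'K': [[417.8254, 0.0, 252.2853], [0.0, 417.8254, 193.0976], [0.0, 0.0, 1.0]], 'distortion': [-0.0631, 0.0, 0.0, 0.0, 0.0], 'pose': [[0.0076, -0.9974, 0.0711, 0.4229], [-0.9998, -0.0087, -0.0153, 0.0341], [0.0159, -0.071, -0.9974, 1.396], [0.0, 0.0, 0.0, 1.0]]}
side {'K': [[375.3783, 0.0, 254.6117], [0.0, 375.3783, 192.2796], [0.0, 0.0, 1.0]], 'distortion': [-0.0664, 0.0, 0.0, 0.0, 0.0], 'pose': [[0.9265, -0.2589, 0.2732, 0.2117], [-0.3762, -0.6579, 0.6524, -0.7485], [0.0108, -0.7072, -0.707, 0.94], [0.0, 0.0, 0.0, 1.0]]}
wrist {'K': [[271.1671, 0.0, 255.1825], [0.0, 271.1671, 194.9345], [0.0, 0.0, 1.0]], 'distortion': [-0.0409, 0.0, 0.0, 0.0, 0.0], 'tool_from_camera': [[1.0, -0.0009, -0.0006, -0.0001], [0.001, 0.9542, 0.2991, -0.0832], [0.0003, -0.2991, 0.9542, -0.1612], [0.0, 0.0, 0.0, 1.0]]}
```

View pics/top0.png

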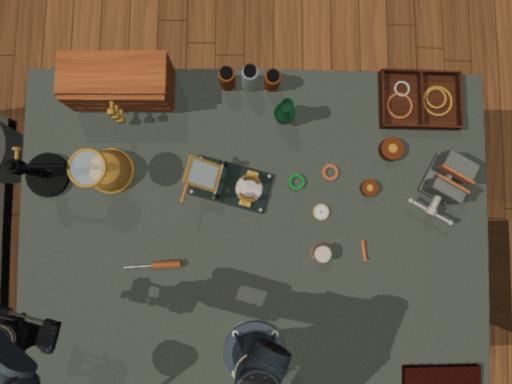

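View pics/side0.png

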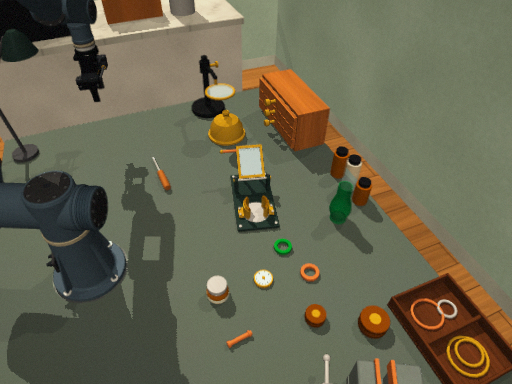

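View pics/wrist0.png

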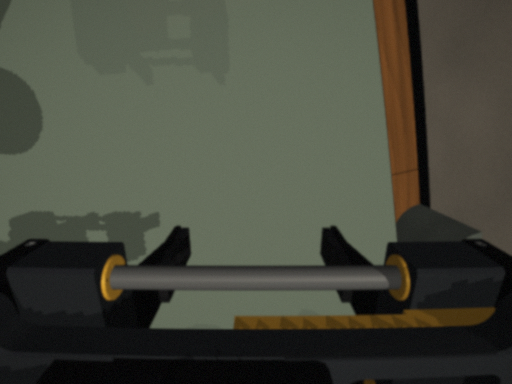

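```bash
python3 - <<'E'
import cv2
a=cv2.imread("pics/top0.png");b=cv2.imread("pics/side0.png")
cv2.imwrite("pics/c1.png",cv2.resize(a[130:280,170:420],None,fx=3.2,fy=3.2,interpolation=2))
cv2.imwrite("pics/c2.png",cv2.resize(b[130:350,190:410],None,fx=2.7,fy=2.7,interpolation=2))
E
```

```text
(no output)
```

View pics/c1.png

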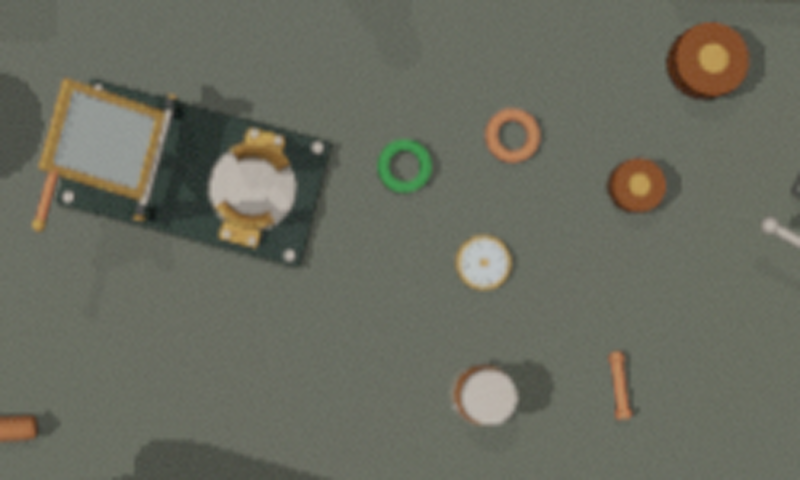

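View pics/c2.png

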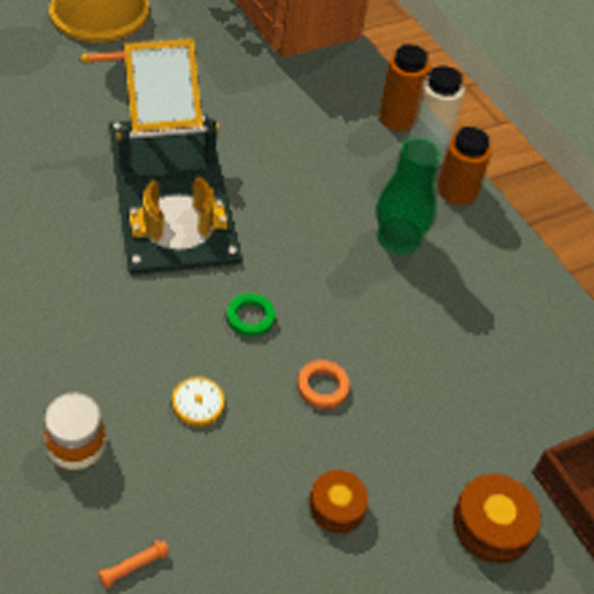

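Seen in the top picture: drums at (370,188) small and (392,149) large, so the small one is meant. Rings are at (331,172) copper, (297,182) green and (399,105) in the tray, so the loose copper one is meant. The compass disc is at (321,212); (322,254) is only the jar lid. The pocket is empty at about (249,188), and the pin points down-left at (184,195). The enlarged crops confirm all of this. Next I measure.

```bash
cat > h.py <<'E'
from rig import *
import numpy as np, cv2
from scipy.spatial.transform import Rotation as R
def T_of(o):
    T=np.eye(4);T[:3,:3]=R.from_quat(o["tool_rot"]).as_matrix();T[:3,3]=o["position"];return T
def cam(name,o=None):
    c=calibration(name)
    P=np.array(c["pose"]) if name!="wrist" else T_of(o)@np.array(c["tool_from_camera"])
    return np.array(c["K"]),np.array(c["distortion"]),P
def rays(c,px):
    K,D,P=c
    u=cv2.undistortPoints(np.array(px,float).reshape(-1,1,2),K,D)[:,0]
    d=np.c_[u,np.ones(len(u))]@P[:3,:3].T
    return P[:3,3],d
def plane(c,px,z):
    o,d=rays(c,px);return o+d*((z-o[2])/d[:,2])[:,None]
def proj(c,X):
    K,D,P=c;Pi=np.linalg.inv(P);r=cv2.Rodrigues(Pi[:3,:3])[0]
    return cv2.projectPoints(np.array(X,float).reshape(-1,3),r,Pi[:3,3],K,D)[0][:,0]
def snap(name,fn=None):
    o=get_obs();im=camera(name)[:,:,::-1].copy()
    if fn:cv2.imwrite(fn,im)
    return o,im,cam(name,o)
def delta(o,target,rot=None):
    "shift in tool axes, cm"
    return R.from_quat(o["tool_rot"]).as_matrix().T@(np.array(target)-o["position"])*100
def blobs(im,lo,hi,box=None):
    h=cv2.cvtColor(im,cv2.COLOR_BGR2HSV);m=cv2.inRange(h,lo,hi)
    if box:
        k=np.zeros_like(m);k[box[1]:box[3],box[0]:box[2]]=1;m*=k
    n,l,s,c=cv2.connectedComponentsWithStats(m)
    return [(c[i],s[i]) for i in np.argsort(-s[:,4]) if i and s[i,4]>20],l
E
python3 - <<'E'
from h import *
from scipy.optimize import least_squares
ct=cam("top");cs=cam("side")
top=cv2.imread("pics/top0.png");sd=cv2.imread("pics/side0.png")
f=lambda p:(170+p[0]/3.2,130+p[1]/3.2); g=lambda p:(190+p[0]/2.7,130+p[1]/2.7)
for n,a,b,z in [("drumdot",(640,184),(340,495),.026),("ring",(513,136),(324,384),.012),("disc",(484,262),(198,400),.010),("floor",(253,186),(180,222),.012),("jar",(489,397),(74,412),.055)]:
    print(n,plane(ct,[f(a)],z).round(4),plane(cs,[g(b)],z).round(4))
S=np.array([[68,-68,12],[-68,-68,12],[68,-68,12],[-68,-68,12]])/1e3
P3=[((68,-68,12),f((335,142)),0),((-68,-68,12),f((300,265)),0),((-68,-68,12),g((130,270)),1),((68,-68,12),g((242,262)),1),
((0,0,12),f((253,186)),0),((0,0,12),g((182,222)),1)]
def Tf(p,X):
    c,s=np.cos(p[2]),np.sin(p[2]);X=np.array(X,float)/1e3
    return np.array([p[0]+c*X[0]-s*X[1],p[1]+s*X[0]+c*X[1],X[2]])
r=lambda p:np.concatenate([proj((ct,cs)[k],Tf(p,X))[0]-q for X,q,k in P3])
s=least_squares(r,[.45,.05,-.25]);print(s.x,s.fun.reshape(-1,2).round(1).tolist())
p=s.x
print("pin",Tf(p,(-68,184.6,130.5)),proj(ct,Tf(p,(-68,184.6,130.5))))
E
```

```text
drumdot [[ 0.5426 -0.3779  0.026 ]] [[ 0.5455 -0.3808  0.026 ]]
ring [[ 0.593  -0.2481  0.012 ]] [[ 0.5963 -0.2547  0.012 ]]
disc [[ 0.461  -0.2173  0.01  ]] [[ 0.4635 -0.2214  0.01  ]]
floor [[0.538  0.0237 0.012 ]] [[0.5413 0.0185 0.012 ]]
jar [[ 0.3247 -0.2139  0.055 ]] [[ 0.3308 -0.2141  0.055 ]]
[ 0.54044008  0.02010476 -0.27908376] [[0.8, -0.7], [0.3, 0.0], [-0.8, -0.7], [-0.0, -0.9], [1.1, -0.7], [-1.2, -0.3]]
pin [0.5259238  0.21629456 0.1305    ] [[185.93536468 188.31203714]]
```

```bash
python3 - <<'E'
from h import *
o=get_obs();print(delta(o,[.50,.02,.25]).round(2))
E
```

```text
[-48.87  48.18  -2.75]
```

Request:
drive_tool(
  plan=[
    {"offset":[-2.8,2.8,-0.2],"delta_rot":[0,0,0],"jaw":8.7},
    {"offset":[-5.7,5.6,-0.3],"delta_rot":[0,0,1],"jaw":8.7},
    {"offset":[-8.5,8.4,-0.5],"delta_rot":[0,0,2],"jaw":8.7},
    {"offset":[-11.3,11.2,-0.6],"delta_rot":[0,0,2.5],"jaw":8.7},
    {"offset":[-14.1,13.9,-0.8],"delta_rot":[0,0,2.5],"jaw":8.7},
    {"offset":[-16.9,16.7,-1],"delta_rot":[0,0,2.5],"jaw":8.7},
    {"offset":[-19.7,19.4,-1.1],"delta_rot":[0,0,2.5],"jaw":8.7},
    {"offset":[-22.5,22.2,-1.3],"delta_rot":[0,0,2.5],"jaw":8.7},
  ],
)

```text
time: 0.82
position: [0.3091, 0.3356, 0.2355]
tool_rot: [0.798, 0.602, -0.0, 0.0]
ft_force: [0.7, -0.5, 0.2]
grip_width: 0.0872
```

```bash
python3 - <<'E'
from h import *
o=get_obs();print(o["time"],o["position"],delta(o,[.50,.02,.25]).round(2))
E
```

```text
0.8167 [0.30913335 0.33556927 0.23546943] [-25.11  27.01  -1.45]
```

Request:
drive_tool(
  plan=[
    {"offset":[-2.8,2.9,-0.2],"jaw":8.7,"delta_rot":[0,0,0]},
    {"offset":[-5.7,5.9,-0.3],"delta_rot":[0,0,0],"jaw":8.7},
    {"offset":[-8.5,8.9,-0.5],"delta_rot":[0,0,0],"jaw":8.7},
    {"offset":[-11.3,11.9,-0.6],"delta_rot":[0,0,0],"jaw":8.7},
    {"offset":[-14.1,14.9,-0.8],"delta_rot":[0,0,0],"jaw":8.7},
    {"offset":[-16.9,17.9,-1],"delta_rot":[0,0,0],"jaw":8.7},
    {"offset":[-19.7,20.9,-1.1],"delta_rot":[0,0,0],"jaw":8.7},
    {"offset":[-21.0,22.2,-1.3],"delta_rot":[0,0,0],"jaw":8.7},
  ],
)

```text
time: 1.48
position: [0.4676, 0.0704, 0.2487]
tool_rot: [0.799, 0.601, 0.001, 0.002]
ft_force: [0.9, 0.7, -0.3]
grip_width: 0.0871
```

```bash
python3 - <<'E'
from h import *
o,im,c=snap("wrist","pics/w1.png");print(o["time"],o["position"],abs(o["joint_velocities"]).max(),delta(o,[.50,.02,.25]).round(2))
E
```

```text
1.4833 [0.46763434 0.07035884 0.24873906] 0.3633316450774115 [-3.94  4.51 -0.11]
```

View pics/w1.png

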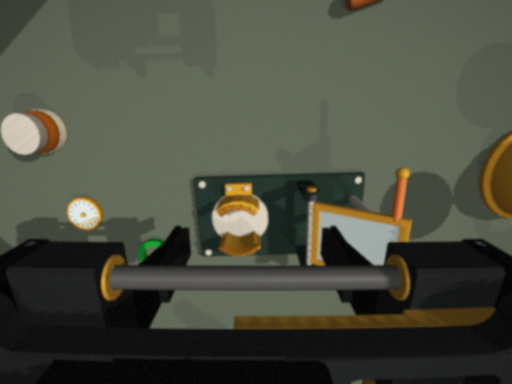

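```bash
python3 - <<'E'
from h import *
o=get_obs();print(o["time"],abs(o["joint_velocities"]).max(),delta(o,[.60,.05,.25]).round(2))
E
```

```text
1.5333 0.0890099997442548 [ 1.82 13.1  -0.02]
```

Request:
drive_tool(
  plan=[
    {"offset":[0.5,3,0],"jaw":8.7,"delta_rot":[0,0,0]},
    {"offset":[1,6,0],"delta_rot":[0,0,0],"jaw":8.7},
    {"offset":[1.4,9,0],"delta_rot":[0,0,0],"jaw":8.7},
    {"offset":[1.8,12,0],"delta_rot":[0,0,0],"jaw":8.7},
    {"offset":[1.8,13,0],"delta_rot":[0,0,0],"jaw":8.7},
    {"offset":[1.8,13,0],"delta_rot":[0,0,0],"jaw":8.7},
    {"offset":[1.8,13,0],"delta_rot":[0,0,0],"jaw":8.7},
    {"offset":[1.8,13,0],"delta_rot":[0,0,0],"jaw":8.7},
  ],
)

```text
time: 2.2
position: [0.5923, 0.0567, 0.248]
tool_rot: [0.798, 0.602, -0.001, -0.001]
ft_force: [-1.2, -0.1, -0.1]
grip_width: 0.0868
```

```bash
python3 - <<'E'
from h import *
o,im,c=snap("wrist","pics/w2.png");print(o["time"],o["position"],o["tool_rot"],abs(o["joint_velocities"]).max())
cv2.imwrite("pics/w2c.png",cv2.resize(im[20:250,120:450],None,fx=2.4,fy=2.4,interpolation=2))
E
```

```text
2.2 [0.59232771 0.05671315 0.24804265] [ 0.79823113  0.60234903 -0.00116291 -0.0011661 ] 0.011492851054740029
```

View pics/w2c.png

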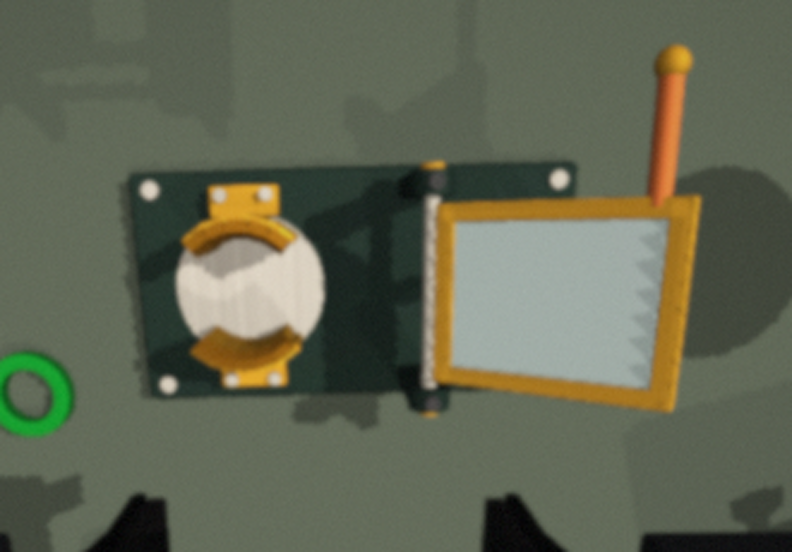

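```bash
cat > stand.py <<'E'
from h import *
from scipy.optimize import least_squares
def Tf(p,X):
    c,s=np.cos(p[2]),np.sin(p[2]);X=np.array(X,float)/1e3
    return np.array([p[0]+c*X[0]-s*X[1],p[1]+s*X[0]+c*X[1],X[2]])
def fl(x,h,t,a=.95): # flap frame: x, height h, thickness offset t (+y side)
    return (x,100+h*np.sin(a)+t*np.cos(a),70+h*np.cos(a)-t*np.sin(a))
E
python3 - <<'E'
from stand import *
o=dict(position=np.array([0.59232771,0.05671315,0.24804265]),tool_rot=np.array([ 0.79823113,0.60234903,-0.00116291,-0.0011661]))
c=cam("wrist",o); f=lambda p:np.array((120+(p[0]+.5)/2.4-.5,20+(p[1]+.5)/2.4-.5))
P=[((-68,-68,12),(130,176)),((-68,194,12),(576,162)),((68,-68,12),(143,398)),(fl(-95,104,0),(674,60)),(fl(-45,119,-4.5),(701,197)),(fl(45,119,-4.5),(672,411)),((0,0,12),(251,288))]
r=lambda p:np.concatenate([proj(c,Tf(p,X))[0]-f(q) for X,q in P])
s=least_squares(r,[.54,.02,-.279]);print(s.x,s.fun.reshape(-1,2).round(1).tolist())
p=s.x
im=cv2.imread("pics/w2.png")
def dr(X):
    cv2.polylines(im,[np.round(proj(c,[Tf(p,x) for x in X])*8).astype(int)],False,(255,0,255),1,cv2.LINE_AA,3)
dr([(-68,-68,12),(-68,194,12),(68,194,12),(68,-68,12),(-68,-68,12)])
th=np.linspace(0,2*np.pi,60)
for R_,z in((30,12),(30,54),(42,54)): dr([(R_*np.cos(t),R_*np.sin(t),z) for t in th])
dr([fl(-45,0,-4.5),fl(-45,119,-4.5),fl(45,119,-4.5),fl(45,0,-4.5)]);dr([fl(-45,104,0),fl(-88,104,0)])
cv2.imwrite("pics/w2o.png",cv2.resize(im[20:250,120:450],None,fx=2.4,fy=2.4,interpolation=2))
E
```

```text
[ 0.53818604  0.0244274  -0.25260364] [[-1.9, -1.5], [1.7, -0.7], [2.7, 0.7], [-0.2, 1.2], [-0.7, -1.0], [-0.2, 1.0], [-0.5, -0.0]]
```

View pics/w2o.png

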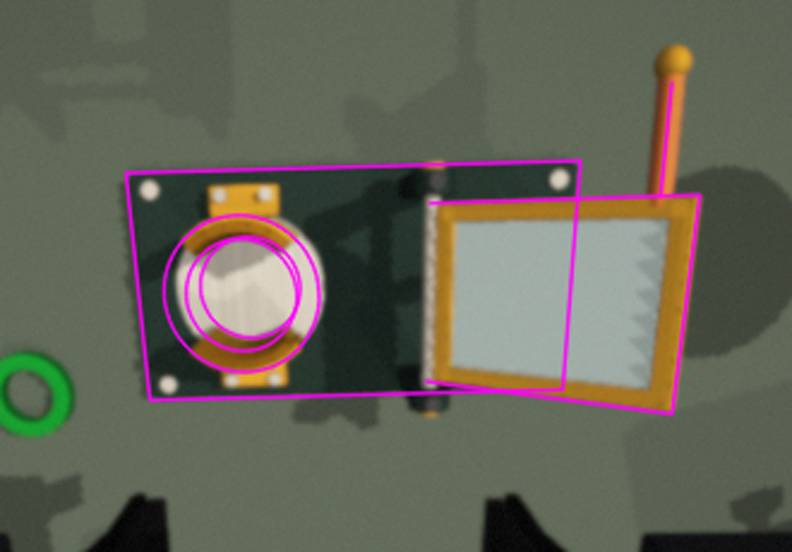

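```bash
python3 - <<'E'
import cv2,numpy as np
im=cv2.imread("pics/w2.png")
a=cv2.resize(im[85:195,165:285],None,fx=6,fy=6,interpolation=2)
b=cv2.resize(im[30:200,285:425],None,fx=3.5,fy=3.5,interpolation=2)
t=cv2.imread("pics/top0.png");t=cv2.resize(t[145:220,175:280],None,fx=7,fy=7,interpolation=2)
cv2.imwrite("pics/za.png",a);cv2.imwrite("pics/zb.png",b);cv2.imwrite("pics/zt.png",t)
E
```

```text
(no output)
```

View pics/za.png

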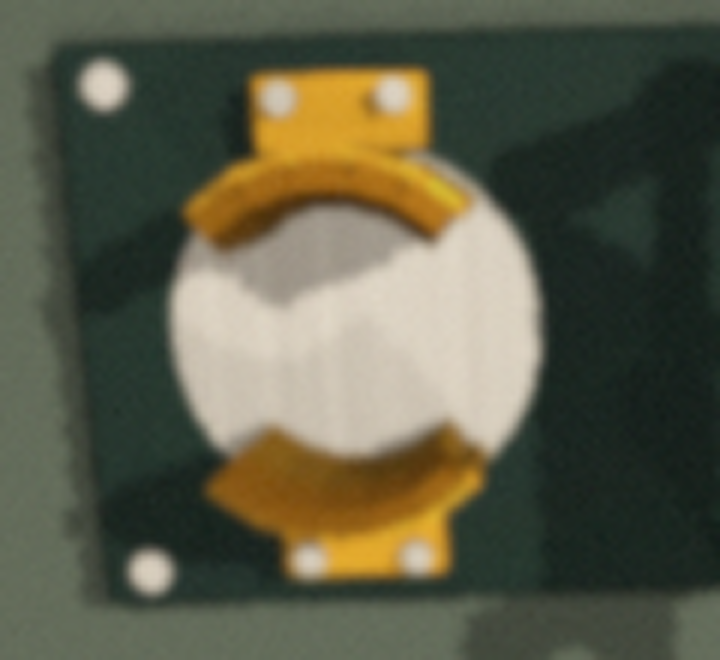

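View pics/zb.png

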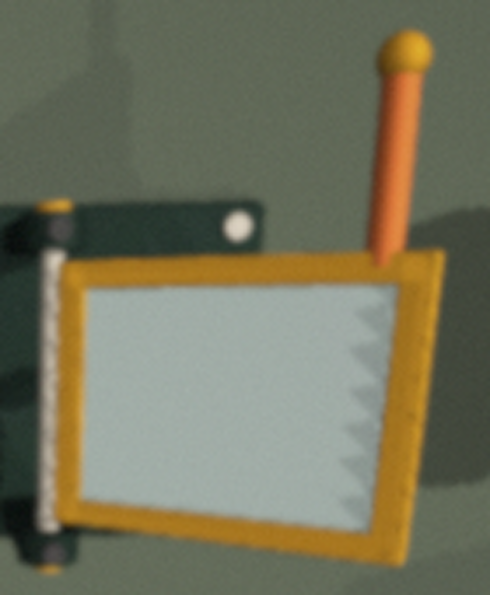

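View pics/zt.png

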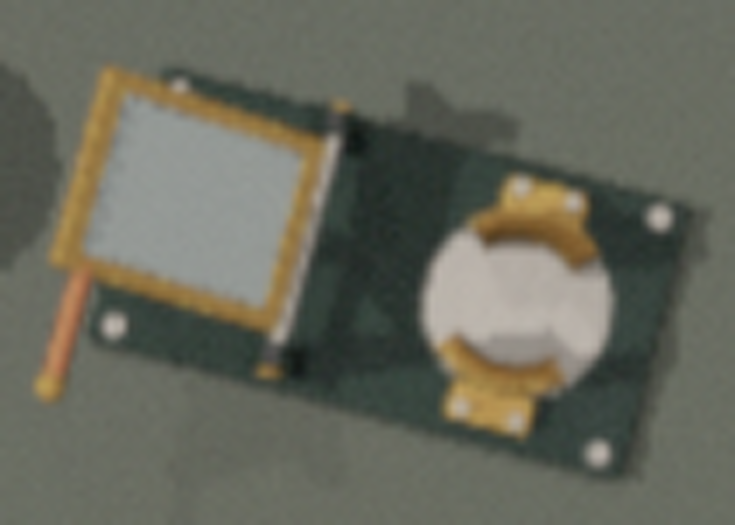

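```bash
python3 - <<'E'
from stand import *
o=dict(position=np.array([0.59232771,0.05671315,0.24804265]),tool_rot=np.array([ 0.79823113,0.60234903,-0.00116291,-0.0011661]))
cw=cam("wrist",o);ct=cam("top");cs=cam("side")
za=lambda x,y:((x+.5)/6-.5+165,(y+.5)/6-.5+85)
zb=lambda x,y:((x+.5)/3.5-.5+285,(y+.5)/3.5-.5+30)
zt=lambda x,y:((x+.5)/7-.5+175,(y+.5)/7-.5+145)
def pts(d):
  a=68-d;b=-68+d;e=194-d
  W=[((-a,b,13),za(104,85)),((a,b,13),za(151,572)),((-a,e,13),zb(238,227)),((-68,-68,12),za(54,44)),((68,-68,12),za(107,604)),((-68,194,12),zb(264,202)),
   (fl(-95,104,0),zb(405,53)),(fl(-45,119,-4.5),zb(444,250)),(fl(45,119,-4.5),zb(404,565))]
  Tt=[((-a,b,13),zt(598,453)),((a,b,13),zt(659,217)),((-a,e,13),zt(114,325)),((a,e,13),zt(180,88)),((-68,-68,12),zt(630,480)),((68,-68,12),zt(692,206)),
   (fl(-95,104,0),zt(48,385)),(fl(-45,119,-4.5),zt(53,262)),(fl(45,119,-4.5),zt(110,68)),((0,0,12),zt(518,307))]
  return W,Tt
def pert(c,v):
    K,D,P=c;Q=P.copy();Q[:3,:3]=R.from_rotvec(v[:3]).as_matrix()@P[:3,:3];Q[:3,3]+=v[3:];return K,D,Q
def run(useW,useT,tilt):
    def r(v):
        W,Tt=pts(v[3]*1e3);out=[]
        if useW:
            c=pert(cw,v[4:10]);out+= [proj(c,Tf(v,X))[0]-q for X,q in W]
            ox=proj(c,Tf(v,(0,0,12)))[0][0]-za(356,0)[0];out+=[np.array([ox])]
        if useT:
            c=pert(ct,v[10:16]);out+= [proj(c,Tf(v,X))[0]-q for X,q in Tt]
        pr=v[4:]/np.tile([tilt]*3+[.001]*3,2)
        return np.concatenate(out+[pr*.5])
    s=least_squares(r,np.r_[.54,.022,-.27,.012,np.zeros(12)]);print(s.x[:4].round(4),s.x[4:].round(4),"\n",s.fun[:-12].round(1).tolist());return s
run(1,0,1e-6);run(1,0,.005);run(0,1,1e-6);run(0,1,.003);run(1,1,.004)
E
```

```text
[ 0.5383  0.0253 -0.251   0.011 ] [ 0.      0.      0.     -0.      0.      0.0013  0.      0.      0.
  0.      0.      0.    ] 
 [-0.7, 0.9, -0.7, -1.0, 0.8, 0.3, -0.8, -0.3, 0.4, 0.7, 1.5, -1.0, -0.0, 1.0, -0.4, -0.7, -0.3, 0.1, 0.5]
[ 0.5375  0.0268 -0.2521  0.0109] [0.0038 0.0021 0.     0.     0.     0.0016 0.     0.     0.     0.
 0.     0.    ] 
 [-0.7, 0.8, -0.8, -0.9, 0.7, 0.4, -0.7, -0.3, 0.2, 0.8, 1.3, -0.8, 0.1, 1.0, -0.3, -0.8, -0.2, -0.1, 0.5]
[ 0.5379  0.0258 -0.2498  0.0111] [ 0.      0.     -0.      0.     -0.     -0.      0.     -0.     -0.
 -0.      0.     -0.0002] 
 [0.7, -0.2, 0.6, 0.5, -0.1, -0.4, -0.5, 0.6, -1.5, 0.0, -0.1, -0.3, 0.4, 0.0, 0.4, 0.5, 0.2, -0.4, -0.1, -0.3]
[ 0.538   0.0273 -0.2499  0.0111] [ 0.     -0.     -0.      0.     -0.      0.      0.0011 -0.0001  0.
 -0.      0.     -0.0002] 
 [0.7, -0.2, 0.6, 0.5, -0.1, -0.4, -0.5, 0.6, -1.5, 0.0, -0.1, -0.3, 0.4, 0.0, 0.4, 0.5, 0.2, -0.4, -0.1, -0.3]
[ 0.5378  0.0266 -0.2512  0.011 ] [ 0.0032  0.0016  0.0006  0.      0.0001  0.0015  0.0007  0.0001 -0.0007
 -0.     -0.0001 -0.0001] 
 [-0.6, 0.8, -0.8, -0.9, 0.6, 0.4, -0.8, -0.3, 0.3, 0.8, 1.3, -0.8, 0.0, 1.0, -0.3, -0.8, -0.2, -0.1, 0.5, 0.7, -0.2, 0.7, 0.5, -0.1, -0.4, -0.5, 0.5, -1.5, 0.0, -0.1, -0.3, 0.4, -0.0, 0.4, 0.5, 0.2, -0.4, -0.1, -0.3]
```

```bash
python3 - <<'E'
from h import *
o=get_obs();print(o["time"],delta(o,[.64,-.29,.25]).round(2))
E
```

```text
2.25 [-32.04  14.08  -0.19]
```

Request:
drive_tool(
  plan=[
    {"offset":[-3.8,1.6,0],"jaw":8.7,"delta_rot":[0,0,-1]},
    {"offset":[-7.6,3.2,0],"delta_rot":[0,0,-1.5],"jaw":8.7},
    {"offset":[-11.4,4.8,0],"delta_rot":[0,0,-1.5],"jaw":8.7},
    {"offset":[-15.2,6.4,0],"delta_rot":[0,0,-1.5],"jaw":8.7},
    {"offset":[-19,8,0],"delta_rot":[0,0,-1.5],"jaw":8.7},
    {"offset":[-22.8,9.6,0],"delta_rot":[0,0,-1.5],"jaw":8.7},
    {"offset":[-26.6,11.2,0],"delta_rot":[0,0,-1.5],"jaw":8.7},
    {"offset":[-29,12.5,0],"delta_rot":[0,0,-1.5],"jaw":8.7},
  ],
)

```text
time: 2.92
position: [0.6337, -0.2605, 0.249]
tool_rot: [0.791, 0.612, -0.001, 0.0]
ft_force: [0.3, -0.3, -0.0]
grip_width: 0.0871
```

```bash
python3 - <<'E'
from h import *
o,im,c=snap("wrist")
o,im,c=snap("wrist")
o,im,c=snap("wrist","pics/w3.png");print(o["time"],o["position"],o["tool_rot"],abs(o["joint_velocities"]).max())
for n,X in(("drum",(.5426,-.3779,.026)),("ring",(.593,-.2481,.012)),("disc",(.461,-.2173,.01))):print(n,proj(c,X))
np.savez("w3.npz",K=c[0],D=c[1],P=c[2])
E
```

```text
3.0167 [ 0.63447647 -0.26189206  0.24854431] [ 7.91986010e-01  6.10538065e-01 -3.39198166e-04  1.14774657e-03] 0.06627255084474373
drum [[158.0417001  128.48287709]]
ring [[257.6432167  138.53556123]]
disc [[254.89022019  34.70540628]]
```

View pics/w3.png

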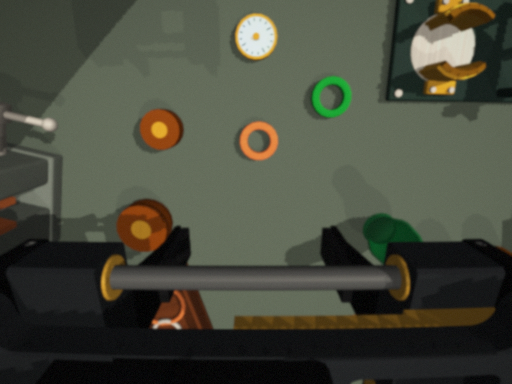

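```bash
python3 - <<'E'
from h import *
z=np.load("w3.npz");c=(z["K"],z["D"],z["P"]);im=cv2.imread("pics/w3.png")
hsv=cv2.cvtColor(im,cv2.COLOR_BGR2HSV)
for p in[(170,128),(160,130),(248,130),(256,15+8),(255,36)]:print(p,hsv[p[1],p[0]])
def fit(box,zt,sel):
    m=sel(hsv).astype(np.uint8);k=np.zeros_like(m);k[box[1]:box[3],box[0]:box[2]]=1;m*=k
    cn=max(cv2.findContours(m,cv2.RETR_EXTERNAL,cv2.CHAIN_APPROX_NONE)[0],key=cv2.contourArea)
    pts=plane(c,cn[:,0].astype(float),zt)[:,:2]
    A=np.c_[2*pts,np.ones(len(pts))];s=np.linalg.lstsq(A,(pts**2).sum(1),rcond=None)[0]
    return s[:2],np.sqrt(s[2]+s[:2]@s[:2]),len(pts)
warm=lambda h:(h[...,1]>110)&(h[...,0]<35)
print("ring top",fit((225,110,290,170),.012,warm),fit((225,110,290,170),.006,warm))
print("disc",fit((225,5,290,70),.010,lambda h:((h[...,2]>125))),fit((225,5,290,70),.005,lambda h:((h[...,2]>125)|((h[...,1]>110)&(h[...,0]<35)))))
print("dot",fit((140,110,185,150),.026,lambda h:(h[...,2]>180)&(h[...,1]>110)))
print("drum",fit((130,100,190,160),.026,warm))
E
```

```text
(170, 128) [ 12 226 149]
(160, 130) [ 21 206 227]
(248, 130) [ 13 178 229]
(256, 23) [ 84  11 231]
(255, 36) [ 21 199 226]
ring top (array([ 0.5963147 , -0.24827267]), np.float64(0.027917835308091145), 110) (array([ 0.59695546, -0.24838984]), np.float64(0.028339103181641005), 110)
disc (array([ 0.46316304, -0.2163146 ]), np.float64(0.027932606634964902), 127) (array([ 0.46235067, -0.21643264]), np.float64(0.028642739872802823), 128)
dot (array([ 0.544206  , -0.37725693]), np.float64(0.010850399664203526), 45)
drum (array([ 0.54440285, -0.3747216 ]), np.float64(0.02884946390109191), 118)
```

```bash
python3 - <<'E'
from h import *
o=get_obs();print(o["time"],o["position"],delta(o,[.544,-.377,.10]).round(2),delta(o,[.544,-.377,.004]).round(2), 2*np.degrees(np.arctan2(o["tool_rot"][1],o["tool_rot"][0])))
E
```

```text
3.0667 [ 0.63401412 -0.25876313  0.2484151 ] [-13.72  -5.71  14.84] [-13.72  -5.71  24.44] 75.36212581451733
```

Request:
drive_tool(
  plan=[
    {"offset":[-3,-1.2,2.2],"jaw":8.7,"delta_rot":[0,0,0]},
    {"offset":[-6,-2.5,5],"delta_rot":[0,0,0],"jaw":8.7},
    {"offset":[-9,-3.7,8],"delta_rot":[0,0,0],"jaw":8.7},
    {"offset":[-12,-5,11],"delta_rot":[0,0,0],"jaw":8.7},
    {"offset":[-13.5,-5.7,14],"delta_rot":[0,0,0],"jaw":8.7},
    {"offset":[-13.7,-5.7,16],"delta_rot":[0,0,0],"jaw":8.7},
    {"offset":[-13.7,-5.7,17],"delta_rot":[0,0,0],"jaw":8.7},
    {"offset":[-13.7,-5.7,17],"delta_rot":[0,0,0],"jaw":8.7},
  ],
)

```text
time: 3.73
position: [0.5441, -0.3724, 0.0763]
tool_rot: [0.79, 0.613, -0.0, -0.003]
ft_force: [0.0, -0.4, -0.1]
grip_width: 0.087
```

```bash
python3 - <<'E'
from h import *
for i in range(2):
  o,im,c=snap("wrist","pics/w4.png");print(o["time"],o["position"],abs(o["joint_velocities"]).max(),delta(o,[.544,-.377,.004]).round(2))
print(proj(c,(.544,-.377,.026)))
E
```

```text
3.7333 [ 0.54411507 -0.37237644  0.07630396] 0.04865636584328372 [-0.48  0.14  7.23]
3.7833 [ 0.54560474 -0.37324024  0.07821585] 0.04601961133391286 [-0.42 -0.05  7.42]
[[250.63288409 212.8166207 ]]
```

View pics/w4.png

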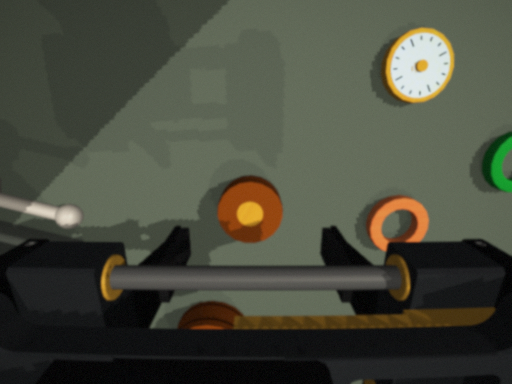

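Request:
drive_tool(
  plan=[
    {"offset":[-0.2,0,2],"jaw":8.7,"delta_rot":[0,0,0]},
    {"offset":[-0.4,0,4],"delta_rot":[0,0,0],"jaw":8.7},
    {"offset":[-0.4,0,6],"delta_rot":[0,0,0],"jaw":8.7},
    {"offset":[-0.4,0,7.1],"delta_rot":[0,0,0],"jaw":8.7},
    {"offset":[-0.4,0,7.3],"delta_rot":[0,0,0],"jaw":7},
    {"offset":[-0.4,0,7.3],"delta_rot":[0,0,0],"jaw":6},
    {"offset":[-0.4,0,7.3],"delta_rot":[0,0,0],"jaw":5},
    {"offset":[-0.4,0,7.3],"delta_rot":[0,0,0],"jaw":5},
  ],
  squeeze=30,
)

```text
time: 4.5
position: [0.5458, -0.3801, 0.0073]
tool_rot: [0.79, 0.613, 0.0, 0.002]
ft_force: [0.1, -0.2, -0.1]
grip_width: 0.068
```

```bash
python3 - <<'E'
from h import *
o,im,c=snap("wrist","pics/w5.png");print(o["time"],o["position"],o["tool_rot"],abs(o["joint_velocities"]).max(),o["grip_width"],o["ft_force"])
E
```

```text
4.5 [ 0.54581996 -0.38012391  0.0072624 ] [7.90292279e-01 6.12728098e-01 2.06375326e-04 1.53249928e-03] 0.004094912421387103 0.06802873351389918 [ 0.06003848 -0.23569667 -0.08677836]
```

View pics/w5.png

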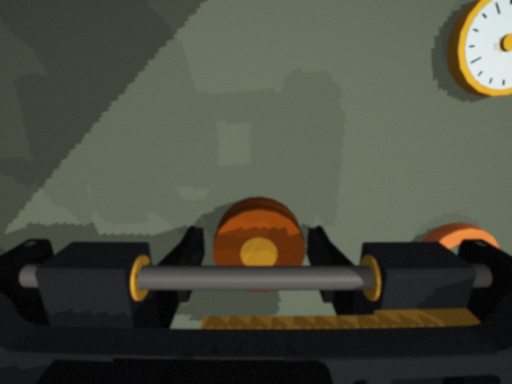

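```bash
python3 - <<'E'
from h import *
c=calibration("wrist");K=np.array(c["K"]);D=np.array(c["distortion"]);T=np.array(c["tool_from_camera"])
for zt in(-.019,):
  o,d=rays((K,D,T),[(259,253)]);X=o+d*((zt-o[2])/d[:,2])[:,None];print(X*1000)
E
```

```text
[[  1.97909403  -2.69723171 -19.        ]]
```

Request:
drive_tool(
  plan=[
    {"offset":[0.2,-0.15,0.2],"jaw":7,"delta_rot":[0,0,0]},
    {"offset":[0.2,-0.15,0.3],"delta_rot":[0,0,0],"jaw":6},
    {"offset":[0.2,-0.15,0.3],"delta_rot":[0,0,0],"jaw":5},
    {"offset":[0.2,-0.15,0.3],"delta_rot":[0,0,0],"jaw":5},
    {"offset":[0.2,-0.15,0.3],"delta_rot":[0,0,0],"jaw":5},
    {"offset":[0.2,-0.15,0.3],"delta_rot":[0,0,0],"jaw":5},
    {"offset":[0.2,-0.15,0.3],"delta_rot":[0,0,0],"jaw":5},
    {"offset":[0.2,-0.15,0.3],"delta_rot":[0,0,0],"jaw":5},
  ],
  squeeze=30,
)

```text
time: 5.22
position: [0.5437, -0.3772, 0.0025]
tool_rot: [0.79, 0.613, -0.0, -0.0]
ft_force: [-0.1, -0.4, 0.2]
grip_width: 0.0557
```

```bash
python3 - <<'E'
from h import *
o,im,c=snap("wrist","pics/w6.png");print(o["time"],o["position"],o["tool_rot"],o["grip_width"],o["ft_force"],delta(o,[.6,-.25,.16]))
cv2.imwrite("pics/w6c.png",cv2.resize(im[180:300,190:330],None,fx=5,fy=5))
E
```

```text
5.2167 [ 0.54367555 -0.37716928  0.00253476] [ 7.90442500e-01  6.12536238e-01 -3.96083497e-05 -9.68108712e-05] 0.05565480199043621 [-0.14632824 -0.37999807  0.19817284] [ 13.72116142   2.27687203 -15.74621487]
```

View pics/w6c.png

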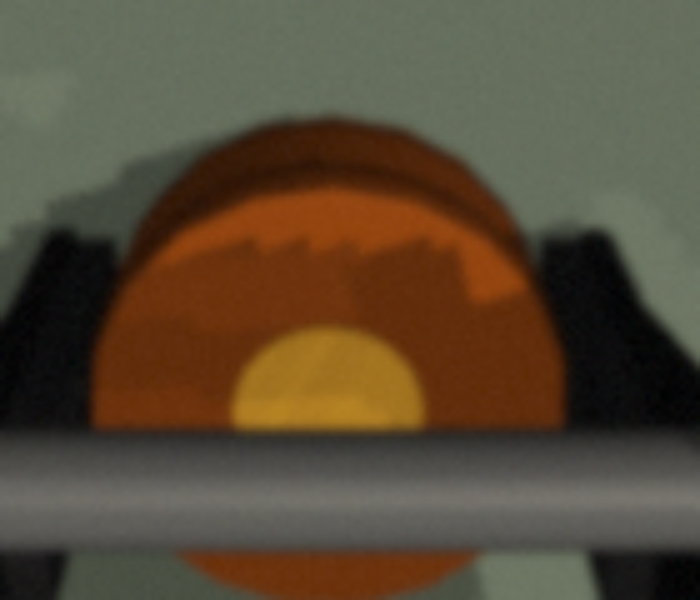

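```bash
cat >> h.py <<'E'
def tool_pt(px,zt):
    c=calibration("wrist");K=np.array(c["K"]);D=np.array(c["distortion"]);T=np.array(c["tool_from_camera"])
    o,d=rays((K,D,T),px);return (o+d*((zt-o[2])/d[:,2])[:,None])*1000
E
python3 - <<'E'
from h import *
f=lambda x,y:(190+(x+.5)/5-.5,180+(y+.5)/5-.5)
print(tool_pt([f(330,188),f(330,325),f(330,421),f(93,400),f(565,400)],-.0235).round(2))
E
```

```text
[[-2.000e-02 -2.728e+01 -2.350e+01]
 [-3.000e-02 -1.060e+01 -2.350e+01]
 [-4.000e-02  1.820e+00 -2.350e+01]
 [-2.740e+01 -9.200e-01 -2.350e+01]
 [ 2.710e+01 -8.700e-01 -2.350e+01]]
```

```bash
python3 - <<'E'
from h import *
o=get_obs();print(o["time"],delta(o,[.538,.0258,.12]).round(2))
E
```

```text
5.2667 [ 38.88 -10.61 -11.74]
```

Request:
drive_tool(
  plan=[
    {"offset":[0,0,-2],"jaw":5,"delta_rot":[0,0,0]},
    {"offset":[0.5,0,-5],"delta_rot":[0,0,0],"jaw":5},
    {"offset":[2.5,-0.7,-8],"delta_rot":[0,0,0],"jaw":5},
    {"offset":[5.5,-1.5,-10],"delta_rot":[0,0,0],"jaw":5},
    {"offset":[9,-2.5,-11.5],"delta_rot":[0,0,0],"jaw":5},
    {"offset":[12.5,-3.4,-11.7],"delta_rot":[0,0,0],"jaw":5},
    {"offset":[16,-4.4,-11.7],"delta_rot":[0,0,0],"jaw":5},
    {"offset":[19.5,-5.3,-11.7],"delta_rot":[0,0,0],"jaw":5},
  ],
)

```text
time: 5.93
position: [0.5409, -0.1737, 0.1202]
tool_rot: [0.791, 0.612, 0.0, 0.0]
ft_force: [0.8, 0.8, -1.4]
grip_width: 0.0554
```

Request:
drive_tool(
  plan=[
    {"offset":[3.5,-0.9,0],"jaw":5,"delta_rot":[0,0,0]},
    {"offset":[7,-1.9,0],"delta_rot":[0,0,0],"jaw":5},
    {"offset":[10.5,-2.9,0],"delta_rot":[0,0,0],"jaw":5},
    {"offset":[14,-3.8,0],"delta_rot":[0,0,0],"jaw":5},
    {"offset":[17,-4.7,0],"delta_rot":[0,0,0],"jaw":5},
    {"offset":[19,-5.2,0],"delta_rot":[0,0,0],"jaw":5},
    {"offset":[19.4,-5.3,0],"delta_rot":[0,0,0],"jaw":5},
    {"offset":[19.4,-5.3,0],"delta_rot":[0,0,0],"jaw":5},
  ],
)

```text
time: 6.6
position: [0.538, 0.0274, 0.1195]
tool_rot: [0.789, 0.614, -0.0, 0.0]
ft_force: [-0.1, 0.0, -0.8]
grip_width: 0.0551
```

```bash
python3 - <<'E'
from h import *
o,im,c=snap("wrist","pics/w7.png")
o,im,c=snap("wrist","pics/w7.png");print(o["time"],o["position"],o["tool_rot"],abs(o["joint_velocities"]).max(),o["grip_width"],delta(o,[.538,.0258,.015]).round(2))
E
```

```text
6.65 [0.5383524  0.02614912 0.11955097] [ 7.89914600e-01  6.13216776e-01 -9.24239398e-06  3.31456530e-04] 0.03353862324667408 0.055216944690554416 [-0.04 -0.03 10.46]
```

View pics/w7.png

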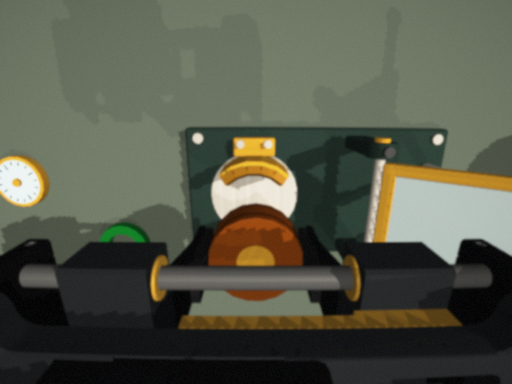

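```bash
python3 - <<'E'
from stand import *
o,im,c=snap("wrist");p=(.538,.0258,-.2505)
print(o["time"],o["position"],abs(o["joint_velocities"]).max(),delta(o,[.538,.0258,.015]).round(2))
print(proj(c,[Tf(p,(-57,-57,13)),Tf(p,(-57,183,13))]))
h=cv2.cvtColor(im,cv2.COLOR_BGR2HSV)
g=cv2.cvtColor(im,cv2.COLOR_BGR2GRAY)
for x,y in((198,138),(438,139)):
    w=g[y-8:y+9,x-8:x+9].astype(float);w=np.clip(w-110,0,None);yy,xx=np.mgrid[-8:9,-8:9];print(x+(w*xx).sum()/w.sum(),y+(w*yy).sum()/w.sum())
    q=plane(c,[(x+(w*xx).sum()/w.sum(),y+(w*yy).sum()/w.sum())],.013);print(q)
print(Tf(p,(-57,-57,13)),Tf(p,(-57,183,13)))
E
```

```text
6.7 [0.53851432 0.02535755 0.11956337] 0.021709527091056564 [ 0.03 -0.07 10.46]
[[197.20498043 137.8526842 ]
 [440.39591493 138.28711952]]
198.09427221389882 137.52414428950098
[[ 0.46856919 -0.01435308  0.013     ]]
438.560704145372 138.33185689948894
[[0.52773675 0.21538058 0.013     ]]
[ 0.46864941 -0.01529131  0.013     ] [0.52814262 0.21721795 0.013     ]
```

Request:
drive_tool(
  plan=[
    {"offset":[0,0,1.5],"jaw":5,"delta_rot":[0,0,0]},
    {"offset":[0,-0.05,3],"delta_rot":[0,0,0],"jaw":5},
    {"offset":[0,-0.05,4.5],"delta_rot":[0,0,0],"jaw":5},
    {"offset":[0,-0.05,5.7],"delta_rot":[0,0,0],"jaw":5},
    {"offset":[0,-0.05,6.9],"delta_rot":[0,0,0],"jaw":5},
    {"offset":[0,-0.05,8.1],"delta_rot":[0,0,0],"jaw":5},
    {"offset":[0,-0.05,9.1],"delta_rot":[0,0,0],"jaw":5},
    {"offset":[0,-0.05,9.8],"delta_rot":[0,0,0],"jaw":5},
  ],
)

```text
time: 7.42
position: [0.5377, 0.0248, 0.0205]
tool_rot: [0.791, 0.612, -0.0, -0.0]
ft_force: [-0.2, 0.5, -1.5]
grip_width: 0.0554
```

```bash
python3 - <<'E'
from h import *
o,im,c=snap("wrist","pics/w8.png");print(o["time"],o["position"],o["tool_rot"],o["grip_width"],o["ft_force"],o["moment"],delta(o,[.538,.0258,.0145]).round(2))
cv2.imwrite("pics/w8.png",cv2.resize(im[130:300,150:360],None,fx=3.5,fy=3.5))
E
```

```text
7.4167 [0.53768507 0.02475266 0.02050772] [ 7.91055159e-01  6.11744717e-01 -2.97714231e-04 -2.18661871e-04] 0.05536792669429129 [-0.23935429  0.48333635 -1.51047784] [-0.00297147  0.03256866 -0.00176368] [0.11 0.   0.6 ]
```

View pics/w8.png

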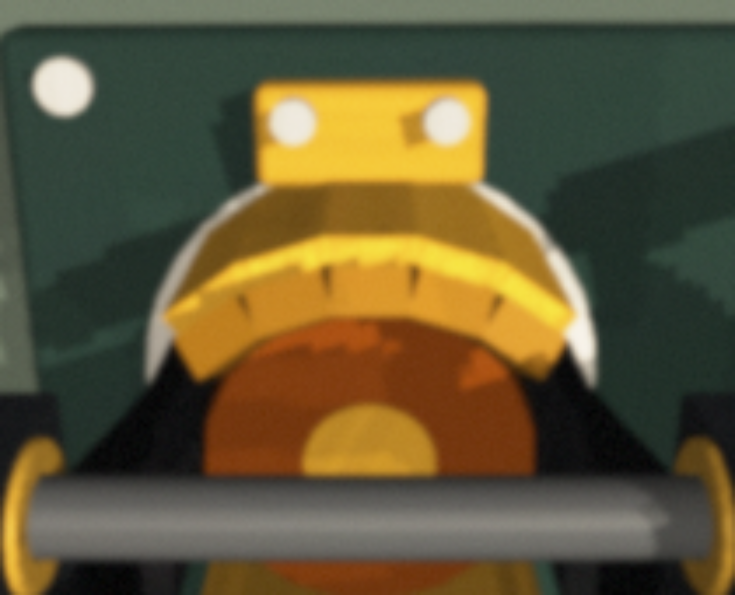

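Well centred in the nest with no lateral force. I lower the rest slowly.

Request:
drive_tool(
  plan=[
    {"offset":[0.05,0,0.2],"jaw":5,"delta_rot":[0,0,0]},
    {"offset":[0.05,0,0.3],"delta_rot":[0,0,0],"jaw":5},
    {"offset":[0.05,0,0.4],"delta_rot":[0,0,0],"jaw":5},
    {"offset":[0.05,0,0.5],"delta_rot":[0,0,0],"jaw":5},
    {"offset":[0.05,0,0.55],"delta_rot":[0,0,0],"jaw":5},
    {"offset":[0.05,0,0.6],"delta_rot":[0,0,0],"jaw":5},
    {"offset":[0.05,0,0.6],"delta_rot":[0,0,0],"jaw":5},
    {"offset":[0.05,0,0.6],"delta_rot":[0,0,0],"jaw":5},
  ],
)

```text
time: 8.13
position: [0.5379, 0.0266, 0.0157]
tool_rot: [0.79, 0.613, 0.0, 0.0]
ft_force: [-0.5, -0.0, -0.9]
grip_width: 0.0556
```

Request:
drive_tool(
  plan=[
    {"offset":[0,0,0.05],"jaw":5,"delta_rot":[0,0,0]},
    {"offset":[0,0,0.1],"delta_rot":[0,0,0],"jaw":5},
    {"offset":[0,0,0.1],"delta_rot":[0,0,0],"jaw":5},
    {"offset":[0,0,0.15],"delta_rot":[0,0,0],"jaw":5},
    {"offset":[0,0,0.15],"delta_rot":[0,0,0],"jaw":5},
    {"offset":[0,0,0.15],"delta_rot":[0,0,0],"jaw":5},
    {"offset":[0,0,0.15],"delta_rot":[0,0,0],"jaw":5},
    {"offset":[0,0,0.15],"delta_rot":[0,0,0],"jaw":5},
  ],
)

```text
time: 8.8
position: [0.5379, 0.0266, 0.0145]
tool_rot: [0.79, 0.613, 0.0, 0.0]
ft_force: [-1.5, 0.4, 5.4]
grip_width: 0.0554
```

Request:
drive_tool(
  plan=[
    {"offset":[0,0,-0.05],"jaw":5.8,"delta_rot":[0,0,0]},
    {"offset":[0,0,-0.05],"delta_rot":[0,0,0],"jaw":6.5},
    {"offset":[0,0,-0.05],"delta_rot":[0,0,0],"jaw":7.2},
    {"offset":[0,0,-0.05],"delta_rot":[0,0,0],"jaw":7.5},
    {"offset":[0,0,-0.05],"delta_rot":[0,0,0],"jaw":7.5},
    {"offset":[0,0,-1.5],"delta_rot":[0,0,0],"jaw":7.5},
    {"offset":[0,0,-4],"delta_rot":[0,0,0],"jaw":7.5},
    {"offset":[0,0,-7.5],"delta_rot":[0,0,0],"jaw":8.7},
  ],
)

```text
time: 9.47
position: [0.5357, 0.0268, 0.0875]
tool_rot: [0.791, 0.612, -0.002, -0.002]
ft_force: [0.5, 0.1, 0.1]
grip_width: 0.077
```

```bash
python3 - <<'E'
from h import *
o,im,c=snap("wrist","pics/w9.png");print(o["time"],o["position"],o["ft_force"],delta(o,[.5955,-.2482,.08]).round(2))
E
```

```text
9.4667 [0.53572163 0.0267938  0.08752078] [0.50143378 0.1192187  0.1169885 ] [-25.13  12.66   0.69]
```

View pics/w9.png

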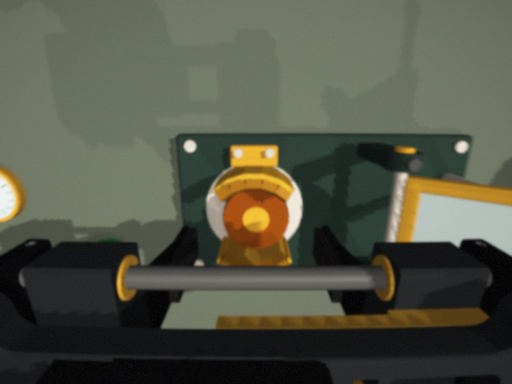

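Request:
drive_tool(
  plan=[
    {"offset":[-2,1,-2],"jaw":8.2,"delta_rot":[0,0,0]},
    {"offset":[-5.5,2.8,-3],"delta_rot":[0,0,0],"jaw":8.2},
    {"offset":[-9,4.6,-3],"delta_rot":[0,0,0],"jaw":8.2},
    {"offset":[-12.7,6.4,-3],"delta_rot":[0,0,0],"jaw":8.2},
    {"offset":[-16.4,8.2,-2.5],"delta_rot":[0,0,0],"jaw":8.2},
    {"offset":[-20,10,-1.5],"delta_rot":[0,0,0],"jaw":8.2},
    {"offset":[-23.5,11.8,0],"delta_rot":[0,0,0],"jaw":8.2},
    {"offset":[-25,12.6,0.5],"delta_rot":[0,0,0],"jaw":8.2},
  ],
)

```text
time: 10.18
position: [0.598, -0.2525, 0.0825]
tool_rot: [0.791, 0.611, -0.0, 0.001]
ft_force: [0.3, -0.1, -0.8]
grip_width: 0.0817
```

```bash
python3 - <<'E'
from h import *
for i in range(3):
  o,im,c=snap("wrist","pics/w10.png")
print(o["time"],o["position"],abs(o["joint_velocities"]).max(),delta(o,[.5955,-.2482,.003]).round(2))
th=np.linspace(0,6.28,40)
for r in(.028,.017):
  cv2.polylines(im,[np.round(proj(c,np.c_[.5955+r*np.cos(th),-.2482+r*np.sin(th),.012+0*th])).astype(int)],True,(255,0,255),1)
cv2.imwrite("pics/w10.png",im)
E
```

```text
10.2833 [ 0.59758164 -0.25096606  0.08246334] 0.06266421181374958 [ 0.22 -0.28  7.95]
```

View pics/w10.png

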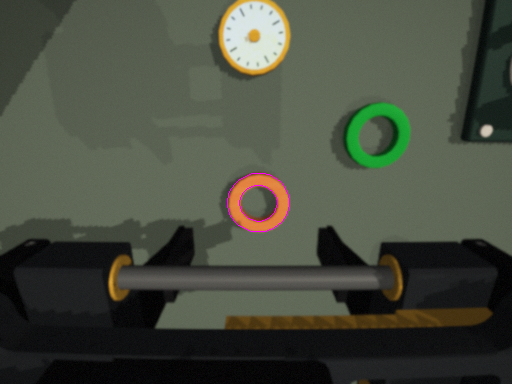

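Request:
drive_tool(
  plan=[
    {"offset":[0.1,-0.1,2],"jaw":7.5,"delta_rot":[0,0,0]},
    {"offset":[0.2,-0.2,4],"delta_rot":[0,0,0],"jaw":7.5},
    {"offset":[0.2,-0.2,6],"delta_rot":[0,0,0],"jaw":7.5},
    {"offset":[0.2,-0.2,7.3],"delta_rot":[0,0,0],"jaw":7.5},
    {"offset":[0.2,-0.2,7.5],"delta_rot":[0,0,0],"jaw":7},
    {"offset":[0.2,-0.2,7.7],"delta_rot":[0,0,0],"jaw":7},
    {"offset":[0.2,-0.2,7.8],"delta_rot":[0,0,0],"jaw":6.5},
    {"offset":[0.2,-0.2,7.8],"delta_rot":[0,0,0],"jaw":6.5},
  ],
)

```text
time: 11.0
position: [0.5968, -0.2446, 0.0071]
tool_rot: [0.79, 0.613, 0.0, 0.001]
ft_force: [-0.2, 0.2, 0.1]
grip_width: 0.0666
```

```bash
python3 - <<'E'
from h import *
o,im,c=snap("wrist","pics/w11.png")
print(o["time"],o["position"],abs(o["joint_velocities"]).max(),o["ft_force"],delta(o,[.5955,-.2482,.003]).round(2))
cv2.imwrite("pics/w11.png",cv2.resize(im[180:300,190:330],None,fx=5,fy=5))
E
```

```text
11.0 [ 0.59675559 -0.2445786   0.00706196] 0.006177636682126118 [-0.15525366  0.21113896  0.08974214] [-0.38 -0.03  0.41]
```

View pics/w11.png

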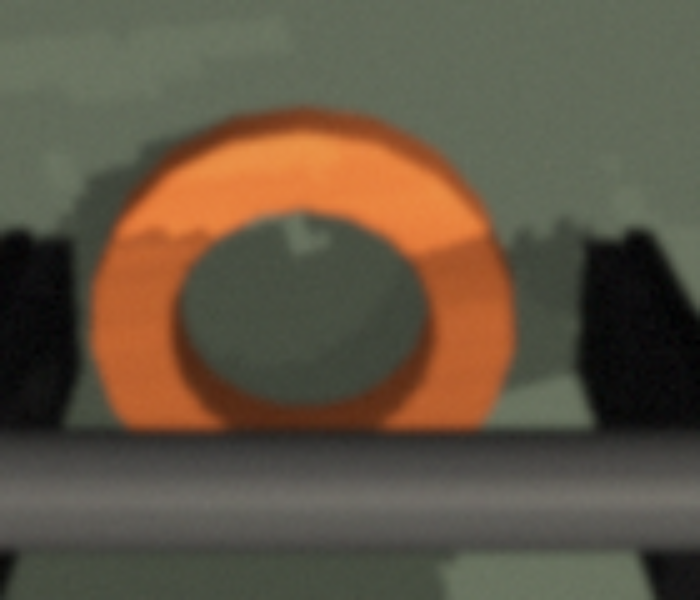

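```bash
python3 - <<'E'
from h import *
f=lambda x,y:(190+(x+.5)/5-.5,180+(y+.5)/5-.5)
print(tool_pt([f(306,131),f(306,213),f(92,330),f(515,330)],-.005).round(2))
E
```

```text
[[ -2.93 -27.27  -5.  ]
 [ -3.   -16.41  -5.  ]
 [-30.62  -0.11  -5.  ]
 [ 23.77  -0.08  -5.  ]]
```

Request:
drive_tool(
  plan=[
    {"offset":[-0.2,0,0.2],"jaw":6.5,"delta_rot":[0,0,0]},
    {"offset":[-0.35,0,0.3],"delta_rot":[0,0,0],"jaw":6.5},
    {"offset":[-0.35,0,0.4],"delta_rot":[0,0,0],"jaw":6},
    {"offset":[-0.35,0,0.4],"delta_rot":[0,0,0],"jaw":5},
    {"offset":[-0.35,0,0.4],"delta_rot":[0,0,0],"jaw":5},
    {"offset":[-0.35,0,0.4],"delta_rot":[0,0,0],"jaw":5},
    {"offset":[-0.35,0,0.4],"delta_rot":[0,0,0],"jaw":5},
    {"offset":[-0.35,0,0.4],"delta_rot":[0,0,0],"jaw":5},
  ],
  squeeze=35,
)

```text
time: 11.72
position: [0.595, -0.248, 0.002]
tool_rot: [0.79, 0.613, -0.0, -0.0]
ft_force: [-0.8, -1.1, 1.0]
grip_width: 0.0552
```

```bash
python3 - <<'E'
from h import *
o=get_obs()
print(o["time"],o["position"],o["tool_rot"],o["grip_width"],o["ft_force"],delta(o,[.538,.0262,.12]).round(2))
E
```

```text
11.7167 [ 0.5950345  -0.24795924  0.00202981] [ 7.90402739e-01  6.12587544e-01 -1.05056697e-04 -2.93510079e-05] 0.055210797334517 [-0.81665152 -1.10733205  1.01408232] [ 25.12 -12.36 -11.8 ]
```

Request:
drive_tool(
  plan=[
    {"offset":[0,0,-1.5],"jaw":5,"delta_rot":[0,0,0]},
    {"offset":[0.3,0,-4.5],"delta_rot":[0,0,0],"jaw":5},
    {"offset":[2,-1,-7.5],"delta_rot":[0,0,0],"jaw":5},
    {"offset":[4.8,-2.4,-10],"delta_rot":[0,0,0],"jaw":5},
    {"offset":[8,-4,-11.5],"delta_rot":[0,0,0],"jaw":5},
    {"offset":[11.2,-5.5,-11.8],"delta_rot":[0,0,0],"jaw":5},
    {"offset":[14.4,-7.1,-11.8],"delta_rot":[0,0,0],"jaw":5},
    {"offset":[17.6,-8.7,-11.8],"delta_rot":[0,0,0],"jaw":5},
  ],
)

```text
time: 12.38
position: [0.5545, -0.0543, 0.1208]
tool_rot: [0.791, 0.612, 0.0, 0.0]
ft_force: [0.0, -0.0, -1.2]
grip_width: 0.0549
```

Request:
drive_tool(
  plan=[
    {"offset":[3,-1.5,0],"jaw":5,"delta_rot":[0,0,0]},
    {"offset":[5.5,-2.7,0],"delta_rot":[0,0,0],"jaw":5},
    {"offset":[7,-3.5,0],"delta_rot":[0,0,0],"jaw":5},
    {"offset":[7.5,-3.7,0],"delta_rot":[0,0,0],"jaw":5},
    {"offset":[7.5,-3.7,1],"delta_rot":[0,0,0],"jaw":5},
    {"offset":[7.5,-3.7,2],"delta_rot":[0,0,0],"jaw":5},
    {"offset":[7.5,-3.7,2.5],"delta_rot":[0,0,0],"jaw":5},
    {"offset":[7.5,-3.7,2.5],"delta_rot":[0,0,0],"jaw":5},
  ],
)

```text
time: 13.05
position: [0.5369, 0.0249, 0.093]
tool_rot: [0.791, 0.612, -0.001, -0.001]
ft_force: [0.4, -0.9, -0.6]
grip_width: 0.0549
```

```bash
python3 - <<'E'
from h import *
o,im,c=snap("wrist","pics/w12.png")
o,im,c=snap("wrist","pics/w12.png");print(o["time"],o["position"],o["tool_rot"],abs(o["joint_velocities"]).max(),o["grip_width"],o["ft_force"],delta(o,[.538,.0262,.04]).round(2))
E
```

```text
13.1 [0.53726456 0.02491546 0.09366991] [ 0.79101275  0.61179838 -0.00090783 -0.00086278] 0.0198733395752347 0.05434811099370127 [-0.4132357  -0.35342069 -1.09136694] [0.14 0.05 5.37]
```

View pics/w12.png

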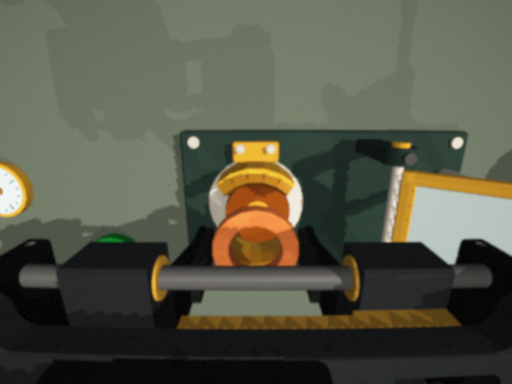

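Request:
drive_tool(
  plan=[
    {"offset":[0.05,0.05,1],"jaw":5,"delta_rot":[0,0,0]},
    {"offset":[0.1,0.05,2],"delta_rot":[0,0,0],"jaw":5},
    {"offset":[0.1,0.05,2.9],"delta_rot":[0,0,0],"jaw":5},
    {"offset":[0.1,0.05,3.6],"delta_rot":[0,0,0],"jaw":5},
    {"offset":[0.1,0.05,4.2],"delta_rot":[0,0,0],"jaw":5},
    {"offset":[0.1,0.05,4.7],"delta_rot":[0,0,0],"jaw":5},
    {"offset":[0.1,0.05,4.9],"delta_rot":[0,0,0],"jaw":5},
    {"offset":[0.1,0.05,5],"delta_rot":[0,0,0],"jaw":5},
  ],
)

```text
time: 13.82
position: [0.5379, 0.027, 0.0445]
tool_rot: [0.79, 0.613, -0.001, -0.001]
ft_force: [-0.9, -0.4, -0.3]
grip_width: 0.0548
```

```bash
python3 - <<'E'
from h import *
o,im,c=snap("wrist");print(o["time"],o["position"],o["ft_force"],delta(o,[.538,.0262,.04]).round(2))
cv2.imwrite("pics/w13.png",cv2.resize(im[130:300,150:360],None,fx=3.5,fy=3.5))
E
```

```text
13.8167 [0.53785624 0.02703254 0.04450699] [-0.9024697  -0.35120953 -0.31602415] [-0.08  0.04  0.45]
```

View pics/w13.png

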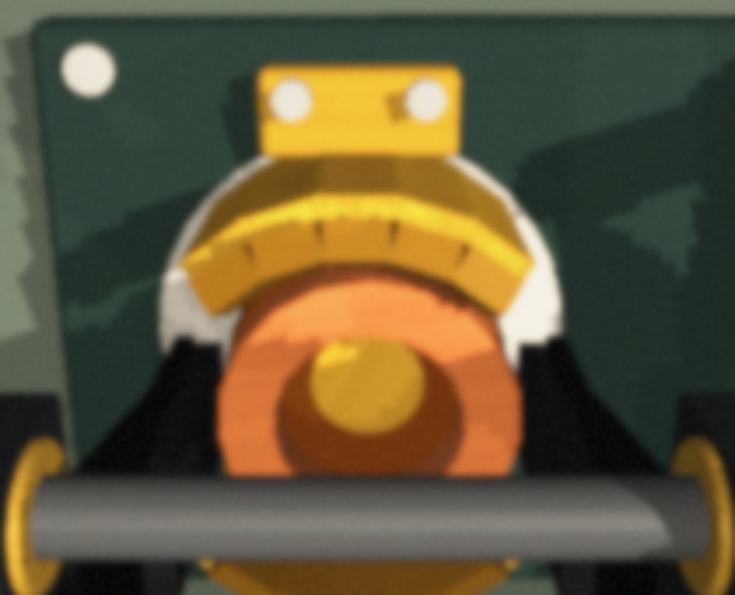

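Request:
drive_tool(
  plan=[
    {"offset":[-0.05,0,0.1],"jaw":5,"delta_rot":[0,0,0]},
    {"offset":[-0.05,0,0.2],"delta_rot":[0,0,0],"jaw":5},
    {"offset":[-0.05,0,0.25],"delta_rot":[0,0,0],"jaw":5},
    {"offset":[-0.05,0,0.3],"delta_rot":[0,0,0],"jaw":5},
    {"offset":[-0.05,0,0.35],"delta_rot":[0,0,0],"jaw":5},
    {"offset":[-0.05,0,0.4],"delta_rot":[0,0,0],"jaw":5},
    {"offset":[-0.05,0,0.4],"delta_rot":[0,0,0],"jaw":5},
    {"offset":[-0.05,0,0.4],"delta_rot":[0,0,0],"jaw":5},
  ],
)

```text
time: 14.53
position: [0.5382, 0.0264, 0.041]
tool_rot: [0.79, 0.613, -0.0, -0.0]
ft_force: [-2.0, -1.8, -0.1]
grip_width: 0.0548
```

Request:
drive_tool(
  plan=[
    {"offset":[0,0,0.05],"jaw":5,"delta_rot":[0,0,0]},
    {"offset":[0,0,0.1],"delta_rot":[0,0,0],"jaw":5},
    {"offset":[0,0,0.15],"delta_rot":[0,0,0],"jaw":5},
    {"offset":[0,0,0.15],"delta_rot":[0,0,0],"jaw":5},
    {"offset":[0,0,0.15],"delta_rot":[0,0,0],"jaw":5},
    {"offset":[0,0,0.15],"delta_rot":[0,0,0],"jaw":5},
    {"offset":[0,0,0.15],"delta_rot":[0,0,0],"jaw":5},
    {"offset":[0,0,0.15],"delta_rot":[0,0,0],"jaw":5},
  ],
)

```text
time: 15.2
position: [0.5383, 0.0264, 0.04]
tool_rot: [0.79, 0.613, -0.0, 0.0]
ft_force: [-3.1, -1.5, 5.7]
grip_width: 0.0545
```

Contact at the expected height (TCP 0.040). Now I release, retreat and go to the disc.

Request:
drive_tool(
  plan=[
    {"offset":[0,0,-0.05],"jaw":5.8,"delta_rot":[0,0,0]},
    {"offset":[0,0,-0.05],"delta_rot":[0,0,0],"jaw":6.5},
    {"offset":[0,0,-0.05],"delta_rot":[0,0,0],"jaw":7.2},
    {"offset":[0,0,-0.05],"delta_rot":[0,0,0],"jaw":7.5},
    {"offset":[0,0,-0.05],"delta_rot":[0,0,0],"jaw":7.5},
    {"offset":[0,0,-1.5],"delta_rot":[0,0,0],"jaw":7.5},
    {"offset":[0,0,-4],"delta_rot":[0,0,0],"jaw":7.5},
    {"offset":[0,0,-6.5],"delta_rot":[0,0,0],"jaw":8},
  ],
)

```text
time: 15.87
position: [0.5378, 0.0266, 0.1044]
tool_rot: [0.79, 0.612, -0.001, -0.001]
ft_force: [0.6, 0.1, -0.3]
grip_width: 0.0769
```

```bash
python3 - <<'E'
from h import *
o,im,c=snap("wrist");print(o["time"],o["position"],o["ft_force"],delta(o,[.4625,-.2165,.075]).round(2))
cv2.imwrite("pics/w14.png",cv2.resize(im[100:300,130:380],None,fx=3,fy=3))
E
```

```text
15.8667 [0.53777444 0.02658141 0.1043652 ] [ 0.64514291  0.09725845 -0.25353068] [-25.42  -1.21   2.94]
```

View pics/w14.png

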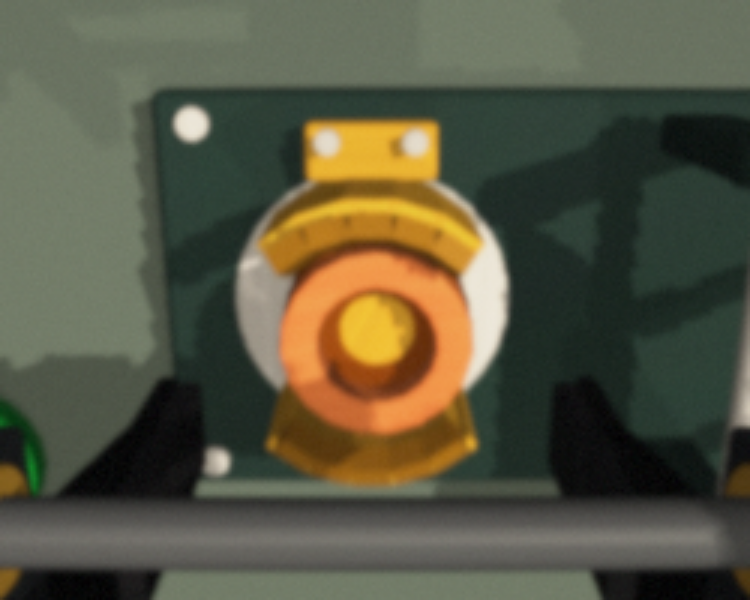

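Request:
drive_tool(
  plan=[
    {"offset":[-2.5,-0.1,-1],"jaw":8,"delta_rot":[0,0,0]},
    {"offset":[-6,-0.3,-1],"delta_rot":[0,0,0],"jaw":8},
    {"offset":[-9.8,-0.5,-1],"delta_rot":[0,0,0],"jaw":8},
    {"offset":[-13.6,-0.7,-0.5],"delta_rot":[0,0,0],"jaw":8},
    {"offset":[-17.4,-0.9,0],"delta_rot":[0,0,0],"jaw":8},
    {"offset":[-21,-1,1],"delta_rot":[0,0,0],"jaw":8},
    {"offset":[-24,-1.2,2.2],"delta_rot":[0,0,0],"jaw":8},
    {"offset":[-25.3,-1.2,2.8],"delta_rot":[0,0,0],"jaw":8},
  ],
)

```text
time: 16.58
position: [0.4629, -0.2192, 0.0757]
tool_rot: [0.791, 0.611, -0.0, 0.001]
ft_force: [0.3, 0.1, 0.1]
grip_width: 0.0802
```

```bash
python3 - <<'E'
from h import *
for i in range(3):
  o,im,c=snap("wrist")
print(o["time"],o["position"],abs(o["joint_velocities"]).max(),delta(o,[.4625,-.2165,.003]).round(2))
th=np.linspace(0,6.28,40)
for r in(.028,):
  cv2.polylines(im,[np.round(proj(c,np.c_[.4625+r*np.cos(th),-.2165+r*np.sin(th),.01+0*th])).astype(int)],True,(255,0,255),1)
cv2.imwrite("pics/w15.png",im)
E
```

```text
16.6833 [ 0.46304075 -0.21744778  0.07559933] 0.06015327964841011 [ 0.08 -0.07  7.26]
```

View pics/w15.png

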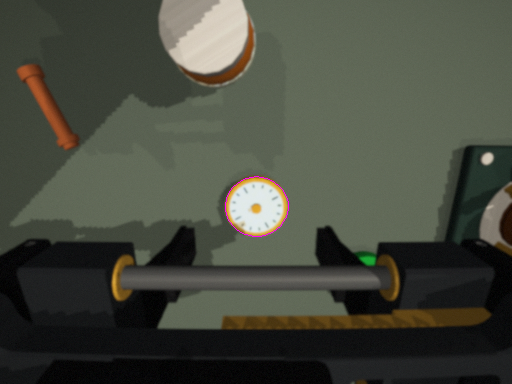

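Request:
drive_tool(
  plan=[
    {"offset":[-0.1,0,2],"jaw":7.5,"delta_rot":[0,0,0]},
    {"offset":[-0.2,0,4],"delta_rot":[0,0,0],"jaw":7.5},
    {"offset":[-0.2,0,5.7],"delta_rot":[0,0,0],"jaw":7.5},
    {"offset":[-0.2,0,6.6],"delta_rot":[0,0,0],"jaw":7},
    {"offset":[-0.2,0,6.9],"delta_rot":[0,0,0],"jaw":7},
    {"offset":[-0.2,0,7.1],"delta_rot":[0,0,0],"jaw":7},
    {"offset":[-0.2,0,7.2],"delta_rot":[0,0,0],"jaw":6.5},
    {"offset":[-0.2,0,7.2],"delta_rot":[0,0,0],"jaw":6.5},
  ],
)

```text
time: 17.4
position: [0.4636, -0.2174, 0.0052]
tool_rot: [0.79, 0.613, 0.0, 0.001]
ft_force: [0.7, -0.2, -0.9]
grip_width: 0.0666
```

```bash
python3 - <<'E'
from h import *
o,im,c=snap("wrist")
print(o["time"],o["position"],abs(o["joint_velocities"]).max(),o["ft_force"],delta(o,[.4625,-.2165,.002]).round(2))
cv2.imwrite("pics/w16.png",cv2.resize(im[180:300,190:330],None,fx=5,fy=5))
E
```

```text
17.4 [ 0.46363634 -0.21736754  0.00519191] 0.008336943370568778 [ 0.72885509 -0.15765839 -0.89588015] [ 0.06 -0.13  0.32]
```

View pics/w16.png

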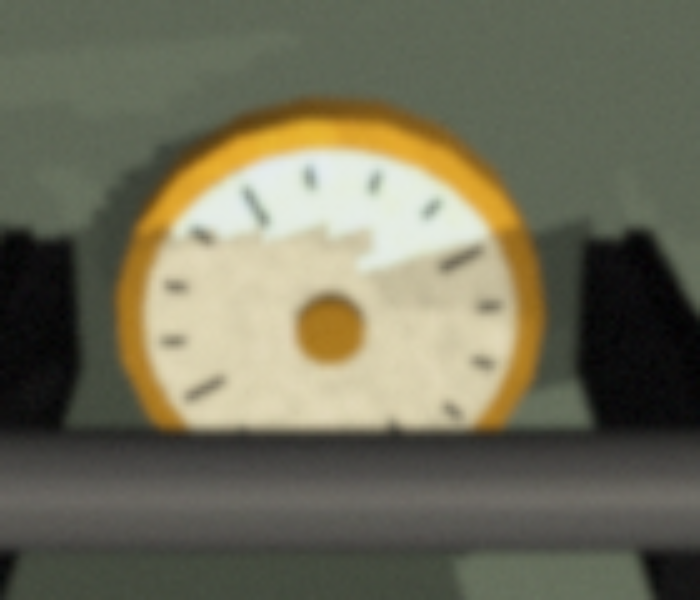

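```bash
python3 - <<'E'
from h import *
f=lambda x,y:(190+(x+.5)/5-.5,180+(y+.5)/5-.5)
print(tool_pt([f(331,120),f(331,150),f(120,320),f(545,320)],-.005).round(2),tool_pt([f(330,330)],-.007))
E
```

```text
[[  0.12 -28.69  -5.  ]
 [  0.12 -24.79  -5.  ]
 [-26.94  -1.55  -5.  ]
 [ 27.56  -1.5   -5.  ]] [[-0.0156546  -1.19510944 -7.        ]]
```

Request:
drive_tool(
  plan=[
    {"offset":[0,-0.1,0.2],"jaw":6.5,"delta_rot":[0,0,0]},
    {"offset":[0,-0.15,0.3],"delta_rot":[0,0,0],"jaw":6.5},
    {"offset":[0,-0.15,0.3],"delta_rot":[0,0,0],"jaw":6},
    {"offset":[0,-0.15,0.3],"delta_rot":[0,0,0],"jaw":5},
    {"offset":[0,-0.15,0.3],"delta_rot":[0,0,0],"jaw":5},
    {"offset":[0,-0.15,0.3],"delta_rot":[0,0,0],"jaw":5},
    {"offset":[0,-0.15,0.3],"delta_rot":[0,0,0],"jaw":5},
    {"offset":[0,-0.15,0.3],"delta_rot":[0,0,0],"jaw":5},
  ],
  squeeze=35,
)

```text
time: 18.12
position: [0.4615, -0.2171, 0.0016]
tool_rot: [0.79, 0.612, -0.0, -0.0]
ft_force: [-0.8, -0.0, 1.3]
grip_width: 0.0551
```

```bash
python3 - <<'E'
from h import *
o=get_obs()
print(o["time"],o["position"],o["tool_rot"],o["grip_width"],o["ft_force"],delta(o,[.538,.0262,.12]).round(2))
E
```

```text
18.1167 [ 0.46154202 -0.21713949  0.00163787] [ 7.90470858e-01  6.12499650e-01 -2.17244208e-05 -2.48318335e-05] 0.055128209231628374 [-0.80777856 -0.0295585   1.27076073] [ 25.47   1.33 -11.84]
```

Gripped with TCP 1.6 mm above the disc's bottom. The placing height is therefore TCP z ≈ 0.0516.

Request:
drive_tool(
  plan=[
    {"offset":[0,0,-1.5],"jaw":5,"delta_rot":[0,0,0]},
    {"offset":[0.3,0,-4.5],"delta_rot":[0,0,0],"jaw":5},
    {"offset":[2,0.1,-7.5],"delta_rot":[0,0,0],"jaw":5},
    {"offset":[4.8,0.3,-10],"delta_rot":[0,0,0],"jaw":5},
    {"offset":[8,0.4,-11.5],"delta_rot":[0,0,0],"jaw":5},
    {"offset":[11.5,0.6,-11.8],"delta_rot":[0,0,0],"jaw":5},
    {"offset":[15,0.8,-11.8],"delta_rot":[0,0,0],"jaw":5},
    {"offset":[18.5,1,-11.8],"delta_rot":[0,0,0],"jaw":5},
  ],
)

```text
time: 18.78
position: [0.5177, -0.039, 0.1201]
tool_rot: [0.791, 0.612, 0.0, 0.0]
ft_force: [0.8, 0.6, -1.2]
grip_width: 0.0549
```

Request:
drive_tool(
  plan=[
    {"offset":[3,0.1,0],"jaw":5,"delta_rot":[0,0,0]},
    {"offset":[5.3,0.3,0],"delta_rot":[0,0,0],"jaw":5},
    {"offset":[6.6,0.3,0],"delta_rot":[0,0,0],"jaw":5},
    {"offset":[7,0.3,0],"delta_rot":[0,0,0],"jaw":5},
    {"offset":[7,0.3,1],"delta_rot":[0,0,0],"jaw":5},
    {"offset":[7,0.3,1.8],"delta_rot":[0,0,0],"jaw":5},
    {"offset":[7,0.3,2],"delta_rot":[0,0,0],"jaw":5},
    {"offset":[7,0.3,2],"delta_rot":[0,0,0],"jaw":5},
  ],
)

```text
time: 19.45
position: [0.5365, 0.0254, 0.0981]
tool_rot: [0.791, 0.612, -0.001, -0.001]
ft_force: [0.5, 0.2, -1.9]
grip_width: 0.0547
```

```bash
python3 - <<'E'
from h import *
o,im,c=snap("wrist","pics/w17.png")
o,im,c=snap("wrist","pics/w17.png");print(o["time"],o["position"],o["tool_rot"],abs(o["joint_velocities"]).max(),o["grip_width"],o["ft_force"],delta(o,[.538,.0262,.0516]).round(2))
cv2.imwrite("pics/w17.png",cv2.resize(im[100:300,130:380],None,fx=3,fy=3))
E
```

```text
19.5 [0.53702795 0.02540943 0.09863972] [ 7.91020988e-01  6.11788004e-01 -8.22833398e-04 -7.46484520e-04] 0.014246914670447051 0.054845445337516875 [-0.57579631 -1.41923949 -1.08427156] [0.1  0.08 4.7 ]
```

View pics/w17.png

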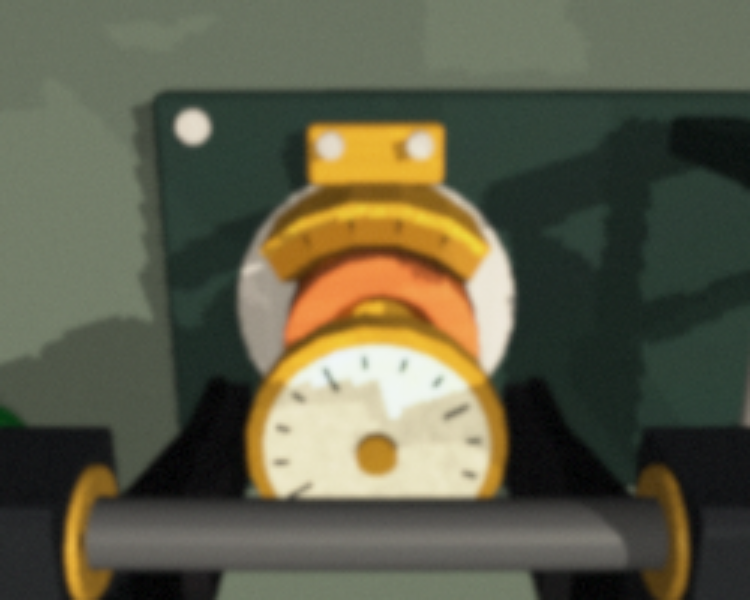

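Request:
drive_tool(
  plan=[
    {"offset":[0.05,0.05,1],"jaw":5,"delta_rot":[0,0,0]},
    {"offset":[0.05,0.05,2],"delta_rot":[0,0,0],"jaw":5},
    {"offset":[0.05,0.05,2.8],"delta_rot":[0,0,0],"jaw":5},
    {"offset":[0.05,0.05,3.4],"delta_rot":[0,0,0],"jaw":5},
    {"offset":[0.05,0.05,3.9],"delta_rot":[0,0,0],"jaw":5},
    {"offset":[0.05,0.05,4.3],"delta_rot":[0,0,0],"jaw":5},
    {"offset":[0.05,0.05,4.4],"delta_rot":[0,0,0],"jaw":5},
    {"offset":[0.05,0.05,4.5],"delta_rot":[0,0,0],"jaw":5},
  ],
)

```text
time: 20.22
position: [0.5384, 0.027, 0.0543]
tool_rot: [0.79, 0.613, -0.0, -0.0]
ft_force: [0.5, 0.1, -1.7]
grip_width: 0.0554
```

Request:
drive_tool(
  plan=[
    {"offset":[0,0,0.05],"jaw":5,"delta_rot":[0,0,0]},
    {"offset":[0,0,0.1],"delta_rot":[0,0,0],"jaw":5},
    {"offset":[0,0,0.15],"delta_rot":[0,0,0],"jaw":5},
    {"offset":[0,0,0.2],"delta_rot":[0,0,0],"jaw":5},
    {"offset":[0,0,0.2],"delta_rot":[0,0,0],"jaw":5},
    {"offset":[0,0,0.2],"delta_rot":[0,0,0],"jaw":5},
    {"offset":[0,0,0.2],"delta_rot":[0,0,0],"jaw":5},
    {"offset":[0,0,0.2],"delta_rot":[0,0,0],"jaw":5},
  ],
)

```text
time: 20.88
position: [0.5385, 0.0269, 0.0526]
tool_rot: [0.79, 0.613, 0.0, 0.0]
ft_force: [0.7, -0.3, -0.8]
grip_width: 0.055
```

Request:
drive_tool(
  plan=[
    {"offset":[0,0,0.05],"jaw":5,"delta_rot":[0,0,0]},
    {"offset":[0,0,0.1],"delta_rot":[0,0,0],"jaw":5},
    {"offset":[0,0,0.15],"delta_rot":[0,0,0],"jaw":5},
    {"offset":[0,0,0.18],"delta_rot":[0,0,0],"jaw":5},
    {"offset":[0,0,0.18],"delta_rot":[0,0,0],"jaw":5},
    {"offset":[0,0,0.18],"delta_rot":[0,0,0],"jaw":5},
    {"offset":[0,0,0.18],"delta_rot":[0,0,0],"jaw":5},
    {"offset":[0,0,0.18],"delta_rot":[0,0,0],"jaw":5},
  ],
)

```text
time: 21.55
position: [0.5385, 0.0269, 0.0516]
tool_rot: [0.79, 0.613, 0.0, 0.0]
ft_force: [-1.7, 0.0, 6.7]
grip_width: 0.0549
```

Contact at the expected height. Now I release and retreat.

Request:
drive_tool(
  plan=[
    {"offset":[0,0,-0.05],"jaw":5.8,"delta_rot":[0,0,0]},
    {"offset":[0,0,-0.05],"delta_rot":[0,0,0],"jaw":6.5},
    {"offset":[0,0,-0.05],"delta_rot":[0,0,0],"jaw":7.2},
    {"offset":[0,0,-0.05],"delta_rot":[0,0,0],"jaw":7.5},
    {"offset":[0,0,-0.05],"delta_rot":[0,0,0],"jaw":7.5},
    {"offset":[0,0,-1.5],"delta_rot":[0,0,0],"jaw":7.5},
    {"offset":[0,0,-4.5],"delta_rot":[0,0,0],"jaw":6},
    {"offset":[0,0,-8],"delta_rot":[0,0,0],"jaw":6},
  ],
)

```text
time: 22.22
position: [0.5367, 0.0271, 0.1297]
tool_rot: [0.79, 0.612, -0.002, -0.002]
ft_force: [0.8, -0.5, 0.3]
grip_width: 0.068
```

```bash
python3 - <<'E'
from stand import *
o,im,c=snap("wrist");p=(.538,.0262,-.2505)
a=.95;g=Tf(p,fl(-68,104,0));print("pin",g)
t=g+[0,0,-.019]
print(o["time"],o["position"],o["ft_force"],delta(o,t).round(2),delta(o,t+[0,0,.09]).round(2))
cv2.imwrite("pics/w18.png",cv2.resize(im[100:300,130:380],None,fx=3,fy=3))
E
```

```text
pin [0.51788138 0.22189015 0.13049504]
22.2167 [0.5366634  0.02711785 0.12967526] [ 0.76065883 -0.53774394  0.28944586] [18.39 -6.67  1.85] [18.39 -6.72 -7.15]
```

View pics/w18.png

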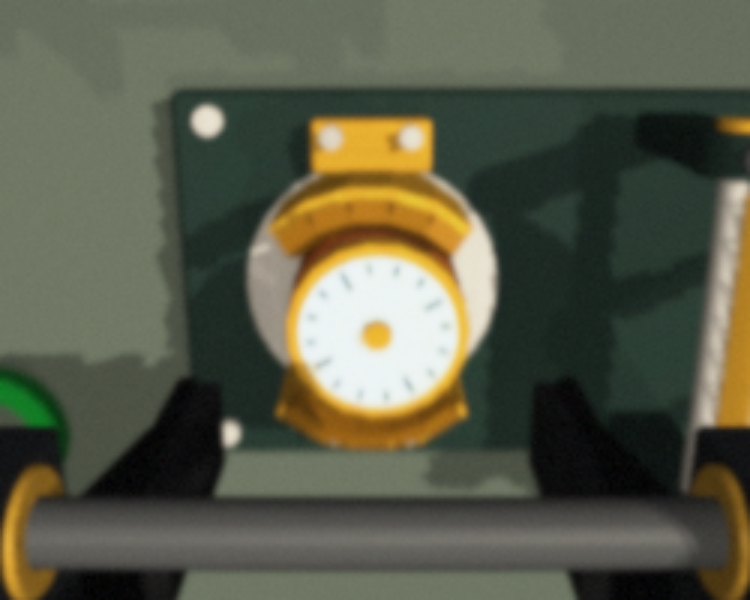

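Request:
drive_tool(
  plan=[
    {"offset":[0,0,-3],"jaw":6,"delta_rot":[0,0,0]},
    {"offset":[1,-0.4,-6],"delta_rot":[0,0,0],"jaw":6},
    {"offset":[4,-1.5,-7.5],"delta_rot":[0,0,0],"jaw":6},
    {"offset":[7.5,-2.8,-8],"delta_rot":[0,0,0],"jaw":6},
    {"offset":[11,-4.1,-8],"delta_rot":[0,0,0],"jaw":6},
    {"offset":[14.5,-5.4,-8],"delta_rot":[0,0,0],"jaw":6},
    {"offset":[17.5,-6.6,-8],"delta_rot":[0,0,0],"jaw":6},
    {"offset":[18.4,-6.8,-8],"delta_rot":[0,0,0],"jaw":6},
  ],
)

```text
time: 22.93
position: [0.5171, 0.2263, 0.2107]
tool_rot: [0.789, 0.614, 0.0, -0.001]
ft_force: [-0.1, 0.4, 0.4]
grip_width: 0.0602
```

```bash
python3 - <<'E'
from stand import *
for i in range(3):o,im,c=snap("wrist")
p=(.538,.0262,-.2505)
g=Tf(p,fl(-68,104,0));print(o["time"],o["position"],o["tool_rot"],abs(o["joint_velocities"]).max(),delta(o,g-[0,0,.019]).round(2))
for X in([fl(-45,104,0),fl(-88,104,0)],[fl(-45,119,-4.5),fl(45,119,-4.5)]):
  q=proj(c,[Tf(p,x) for x in X]);print(q);cv2.polylines(im,[np.round(q).astype(int)],False,(255,0,255),1)
cv2.imwrite("pics/w19.png",cv2.resize(im,None,fx=1.5,fy=1.5))
E
```

```text
23.0333 [0.51812935 0.22369947 0.21053805] [7.89260821e-01 6.14058081e-01 2.33798613e-05 1.71101036e-04] 0.0541374576520503 [-0.18  0.02  9.9 ]
[[253.61248824 225.28769737]
 [253.58007445 182.21988363]]
[[263.91109273 230.74147042]
 [262.91657699 310.42444144]]
```

View pics/w19.png

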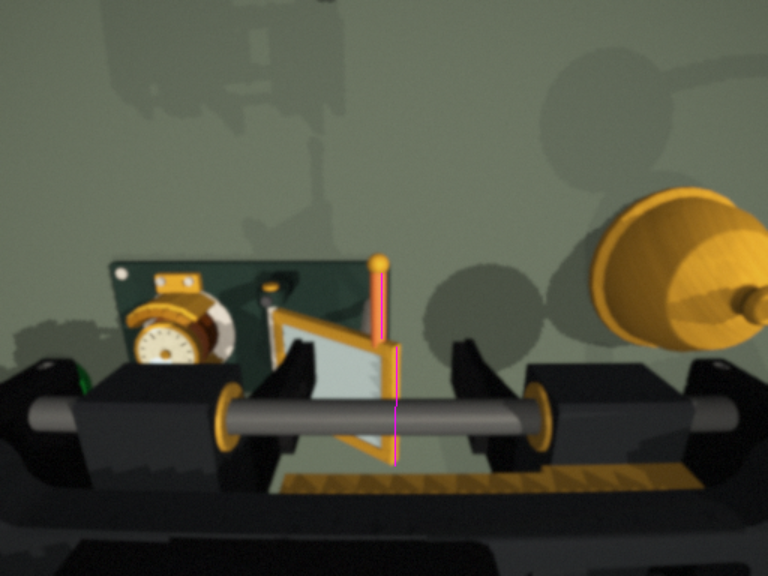

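Request:
drive_tool(
  plan=[
    {"offset":[-0.1,0,1.5],"jaw":6,"delta_rot":[0,0,0]},
    {"offset":[-0.3,0,3.5],"delta_rot":[0,0,0],"jaw":6},
    {"offset":[-0.3,0,5.5],"delta_rot":[0,0,0],"jaw":6},
    {"offset":[-0.3,0,7.3],"delta_rot":[0,0,0],"jaw":6},
    {"offset":[-0.3,0,8.8],"delta_rot":[0,0,0],"jaw":6},
    {"offset":[-0.3,0,9.6],"delta_rot":[0,0,0],"jaw":5},
    {"offset":[-0.3,0,9.8],"delta_rot":[0,0,0],"jaw":4},
    {"offset":[-0.3,0,9.8],"delta_rot":[0,0,0],"jaw":4},
  ],
)

```text
time: 23.75
position: [0.5179, 0.218, 0.1124]
tool_rot: [0.791, 0.612, -0.001, -0.0]
ft_force: [1.0, 0.4, 0.3]
grip_width: 0.0473
```

```bash
python3 - <<'E'
from stand import *
for i in range(2):o,im,c=snap("wrist")
p=(.538,.0262,-.2505)
g=Tf(p,fl(-68,104,0));print(o["time"],o["position"],o["tool_rot"],o["ft_force"],o["grip_width"],abs(o["joint_velocities"]).max(),delta(o,g-[0,0,.019]).round(2))
cv2.imwrite("pics/w20.png",cv2.resize(im[130:310,170:340],None,fx=3.3,fy=3.3))
s=snap("side")[1];cv2.imwrite("pics/s20.png",cv2.resize(s[120:260,190:330],None,fx=4,fy=4))
E
```

```text
23.8 [0.51839548 0.218371   0.1130667 ] [7.90783845e-01 6.12095445e-01 1.84561932e-04 2.06814026e-04] [-0.04327578 -0.30920997  0.49949521] 0.0447188755323842 0.016560098579313308 [ 0.33 -0.14  0.16]
```

View pics/w20.png

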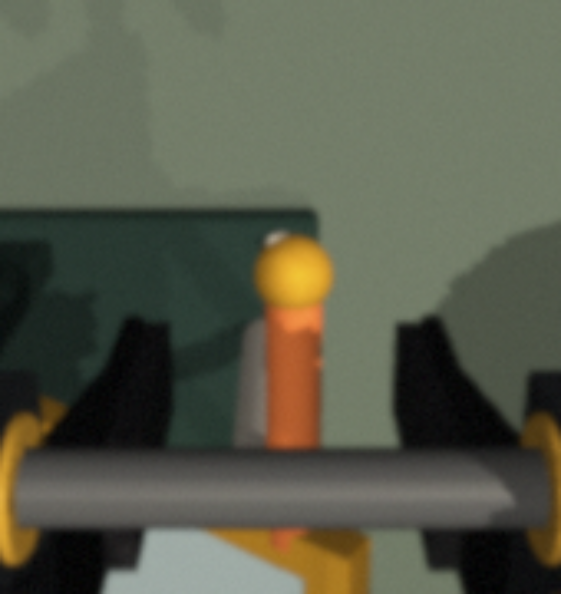

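View pics/s20.png

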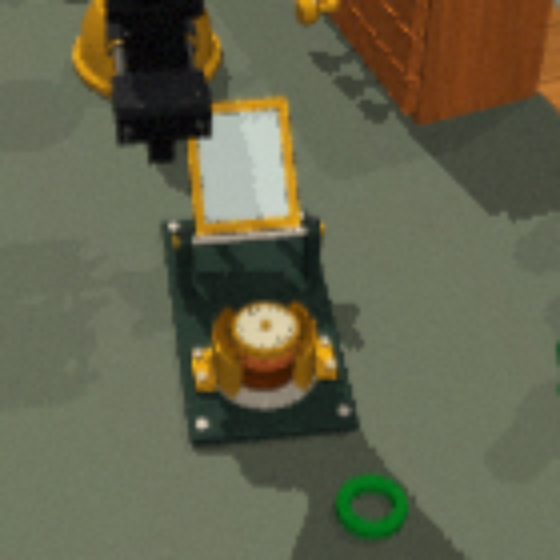

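Request:
drive_tool(
  plan=[
    {"offset":[0.1,0,0.1],"jaw":3.5,"delta_rot":[0,0,0]},
    {"offset":[0.25,0,0.1],"delta_rot":[0,0,0],"jaw":2.8},
    {"offset":[0.25,0,0.1],"delta_rot":[0,0,0],"jaw":2.2},
    {"offset":[0.25,0,0.1],"delta_rot":[0,0,0],"jaw":1.7},
    {"offset":[0.25,0,0.1],"delta_rot":[0,0,0],"jaw":1.3},
    {"offset":[0.25,0,0.1],"delta_rot":[0,0,0],"jaw":0.9},
    {"offset":[0.25,0,0.1],"delta_rot":[0,0,0],"jaw":0.5},
    {"offset":[0.25,0,0.1],"delta_rot":[0,0,0],"jaw":0.3},
  ],
  squeeze=20,
)

```text
time: 24.57
position: [0.518, 0.2206, 0.1117]
tool_rot: [0.79, 0.613, -0.001, 0.0]
ft_force: [0.6, -3.3, 1.5]
grip_width: 0.0094
```

Request:
drive_tool(
  plan=[
    {"offset":[0,0,0],"jaw":0.3,"delta_rot":[0,0,0]},
    {"offset":[0,0,0],"jaw":0.3,"delta_rot":[0,0,0]},
    {"offset":[0,0,0],"jaw":0.3,"delta_rot":[0,0,0]},
    {"offset":[0,0,0],"jaw":0.3,"delta_rot":[0,0,0]},
    {"offset":[0,0,0],"jaw":0.3,"delta_rot":[0,0,0]},
    {"offset":[0,0,0],"jaw":0.3,"delta_rot":[0,0,0]},
    {"offset":[0,0,0],"jaw":0.3,"delta_rot":[0,0,0]},
    {"offset":[0,0,0],"jaw":0.3,"delta_rot":[0,0,0]},
  ],
)

```text
time: 25.23
position: [0.518, 0.2206, 0.1117]
tool_rot: [0.79, 0.613, -0.001, 0.0]
ft_force: [-1.4, -5.7, 2.4]
grip_width: 0.0093
```

```bash
python3 - <<'E'
from stand import *
o,im,c=snap("wrist")
p=(.538,.0262,-.2505)
g=Tf(p,fl(-68,104,0));print(o["time"],o["position"],o["tool_rot"],o["ft_force"],o["grip_width"],abs(o["joint_velocities"]).max(),delta(o,g-[0,0,.019]).round(2))
cv2.imwrite("pics/w21.png",cv2.resize(im[130:310,170:340],None,fx=3.3,fy=3.3))
E
```

```text
25.2333 [0.51800885 0.22063322 0.11173665] [ 7.90279746e-01  6.12745420e-01 -9.26476533e-04  3.39050128e-04] [-1.39256136 -5.70388234  2.4162001 ] 0.009251247490798196 0.0013510994972216086 [ 0.12 -0.04  0.02]
```

View pics/w21.png

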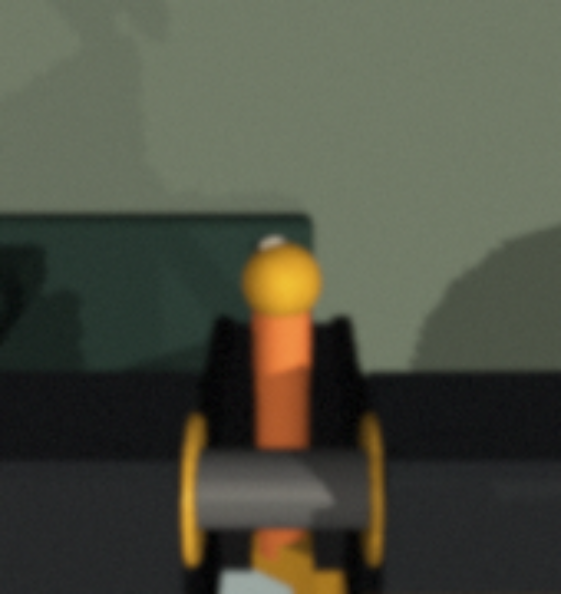

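```bash
python3 - <<'E'
import numpy as np
th=np.r_[.95,.94,.92,.89,.85,.81,.76,.71,.66, .61,.56,.51,.46,.41,.36,.31,.26, .215,.17,.13,.09,.06,.03,.01,0]
x=10.4*np.sin(th);z=-10.4*np.cos(th)
for k in range(3):
  print([(round(float(x[i]-x[8*k]),2),round(float(z[i]-z[8*k]),2)) for i in range(8*k+1,8*k+9)])
E
```

```text
[(-0.06, -0.08), (-0.19, -0.25), (-0.38, -0.5), (-0.65, -0.81), (-0.93, -1.12), (-1.29, -1.49), (-1.68, -1.84), (-2.08, -2.17)]
[(-0.42, -0.31), (-0.85, -0.6), (-1.3, -0.86), (-1.76, -1.1), (-2.23, -1.32), (-2.71, -1.52), (-3.2, -1.69), (-3.7, -1.83)]
[(-0.45, -0.11), (-0.91, -0.2), (-1.33, -0.26), (-1.74, -0.31), (-2.05, -0.33), (-2.36, -0.34), (-2.57, -0.35), (-2.67, -0.35)]
```

Request:
drive_tool(
  plan=[
    {"offset":[-0.06,0,-0.08],"jaw":0.3,"delta_rot":[0,0,0]},
    {"offset":[-0.19,0,-0.25],"jaw":0.3,"delta_rot":[0,0,0]},
    {"offset":[-0.38,0,-0.5],"jaw":0.3,"delta_rot":[0,0,0]},
    {"offset":[-0.65,0,-0.81],"jaw":0.3,"delta_rot":[0,0,0]},
    {"offset":[-0.93,0,-1.12],"jaw":0.3,"delta_rot":[0,0,0]},
    {"offset":[-1.29,0,-1.49],"jaw":0.3,"delta_rot":[0,0,0]},
    {"offset":[-1.68,0,-1.84],"jaw":0.3,"delta_rot":[0,0,0]},
    {"offset":[-2.08,0,-2.17],"jaw":0.3,"delta_rot":[0,0,0]},
  ],
  squeeze=25,
)

```text
time: 25.95
position: [0.513, 0.2013, 0.1338]
tool_rot: [0.791, 0.612, 0.0, -0.0]
ft_force: [0.6, -2.5, -6.6]
grip_width: 0.0091
```

Request:
drive_tool(
  plan=[
    {"offset":[-0.42,0,-0.31],"jaw":0.3,"delta_rot":[0,0,0]},
    {"offset":[-0.85,0,-0.6],"jaw":0.3,"delta_rot":[0,0,0]},
    {"offset":[-1.3,0,-0.86],"jaw":0.3,"delta_rot":[0,0,0]},
    {"offset":[-1.76,0,-1.1],"jaw":0.3,"delta_rot":[0,0,0]},
    {"offset":[-2.23,0,-1.32],"jaw":0.3,"delta_rot":[0,0,0]},
    {"offset":[-2.71,0,-1.52],"jaw":0.3,"delta_rot":[0,0,0]},
    {"offset":[-3.2,0,-1.69],"jaw":0.3,"delta_rot":[0,0,0]},
    {"offset":[-3.7,0,-1.83],"jaw":0.3,"delta_rot":[0,0,0]},
  ],
)

```text
time: 26.62
position: [0.5041, 0.1661, 0.153]
tool_rot: [0.79, 0.612, 0.001, -0.0]
ft_force: [-2.1, 4.8, 6.9]
grip_width: 0.0091
```

```bash
python3 - <<'E'
from stand import *
o,im,c=snap("wrist");print(o["time"],o["position"],o["tool_rot"],o["ft_force"],o["grip_width"])
y=np.array([-np.sin(-.2505),np.cos(-.2505)])
P0=np.array([.51801,.22063]);print("moved along y",(o["position"][:2]-P0)@y,"x",(o["position"][:2]-P0)@[y[1],-y[0]],"z",o["position"][2]-.11174)
cv2.imwrite("pics/w22.png",im)
E
```

```text
26.6167 [0.50410029 0.16605634 0.15300935] [ 7.90482712e-01  6.12483507e-01  1.00519620e-03 -1.60512618e-04] [-2.11758134  4.83135238  6.88117053] 0.009081003338844538
moved along y -0.05631839611332494 x 5.2613049567855184e-05 z 0.04126934839048638
```

View pics/w22.png

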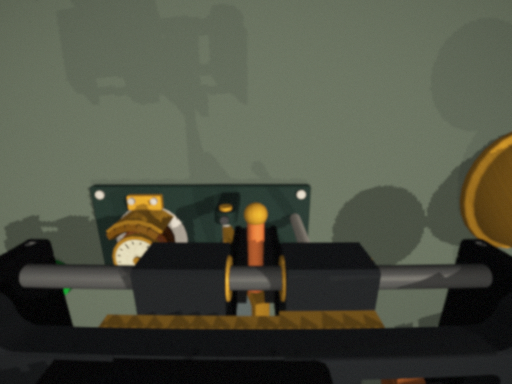

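Request:
drive_tool(
  plan=[
    {"offset":[-0.4,0,-0.09],"jaw":0.3,"delta_rot":[0,0,0]},
    {"offset":[-0.8,0,-0.16],"jaw":0.3,"delta_rot":[0,0,0]},
    {"offset":[-1.2,0,-0.22],"jaw":0.3,"delta_rot":[0,0,0]},
    {"offset":[-1.55,0,-0.26],"jaw":0.3,"delta_rot":[0,0,0]},
    {"offset":[-1.85,0,-0.28],"jaw":0.3,"delta_rot":[0,0,0]},
    {"offset":[-2.15,0,-0.29],"jaw":0.3,"delta_rot":[0,0,0]},
    {"offset":[-2.4,0,-0.3],"jaw":0.3,"delta_rot":[0,0,0]},
    {"offset":[-2.6,0,-0.3],"jaw":0.3,"delta_rot":[0,0,0]},
  ],
)

```text
time: 27.33
position: [0.4974, 0.1401, 0.1556]
tool_rot: [0.79, 0.613, 0.0, 0.0]
ft_force: [-1.8, 1.9, 7.2]
grip_width: 0.009
```

Request:
drive_tool(
  plan=[
    {"offset":[0,0,0],"jaw":0.3,"delta_rot":[0,0,0]},
    {"offset":[0,0,0],"jaw":0.3,"delta_rot":[0,0,0]},
    {"offset":[0,0,0],"jaw":0.3,"delta_rot":[0,0,0]},
    {"offset":[0,0,0],"jaw":0.3,"delta_rot":[0,0,0]},
    {"offset":[0,0,0],"jaw":0.3,"delta_rot":[0,0,0]},
    {"offset":[0,0,0],"jaw":0.3,"delta_rot":[0,0,0]},
    {"offset":[0,0,0],"jaw":0.3,"delta_rot":[0,0,0]},
    {"offset":[0,0,0],"jaw":0.3,"delta_rot":[0,0,0]},
  ],
)

```text
time: 28.0
position: [0.4974, 0.1401, 0.1557]
tool_rot: [0.79, 0.613, 0.0, 0.0]
ft_force: [-2.1, 2.0, 6.1]
grip_width: 0.0087
```

```bash
cat > chk.py <<'E'
from stand import *
o,im,c=snap("wrist");print(o["time"],o["position"],o["tool_rot"],o["ft_force"],o["moment"],o["grip_width"],abs(o["joint_velocities"]).max())
y=np.array([-np.sin(-.2505),np.cos(-.2505)])
P0=np.array([.51801,.22063]);d=(o["position"][:2]-P0)@y
print("moved along y",d,"x",(o["position"][:2]-P0)@[y[1],-y[0]],"z",o["position"][2]-.11174,"angle",np.arcsin((.0846+d)/.104), "abs hinge y err",((o["position"][:2]-[.538,.0258])@y)-.1)
ot,it,c2=snap("top");os_,is_,c3=snap("side")
import sys
n=sys.argv[1]
p=(.538,.0258,-.2505)
for cc,i in((c2,it),(c3,is_)):
  for X in([fl(-45,0,0,0),fl(-45,119,0,0),fl(45,119,0,0),fl(45,0,0,0)],[fl(-45,104,0,0),fl(-88,104,0,0)]):
    print(proj(cc,[Tf(p,x) for x in X]).round(1).tolist())
cv2.imwrite(f"pics/{n}t.png",cv2.resize(it[140:230,170:290],None,fx=6,fy=6,interpolation=2));cv2.imwrite(f"pics/{n}s.png",cv2.resize(is_[110:250,190:330],None,fx=4,fy=4,interpolation=2));cv2.imwrite(f"pics/{n}w.png",im)
cv2.imwrite(f"pics/{n}traw.png",it);cv2.imwrite(f"pics/{n}sraw.png",is_)
E
python3 chk.py f1
```

```text
28.0 [0.49740017 0.14014083 0.15565793] [7.90374013e-01 6.12624562e-01 8.78510842e-05 2.39638607e-04] [-2.08700923  2.03796787  6.05519762] [ 4.82168599e-01  2.48906439e-01 -4.50387983e-04] 0.008678960786523065 0.0013085741810709194
moved along y -0.08308592275166372 x -1.4236517623282438e-05 z 0.0439179327957914 angle 0.014558949401156155 abs hinge y err 0.0007078711113354258
[[214.5, 192.2], [211.5, 189.2], [219.6, 159.4], [221.9, 165.1]]
[[211.9, 189.6], [208.1, 203.8]]
[[238.0, 179.1], [237.2, 151.6], [265.3, 149.5], [264.2, 176.8]]
[[237.3, 155.3], [223.9, 156.3]]
```

View pics/f1t.png

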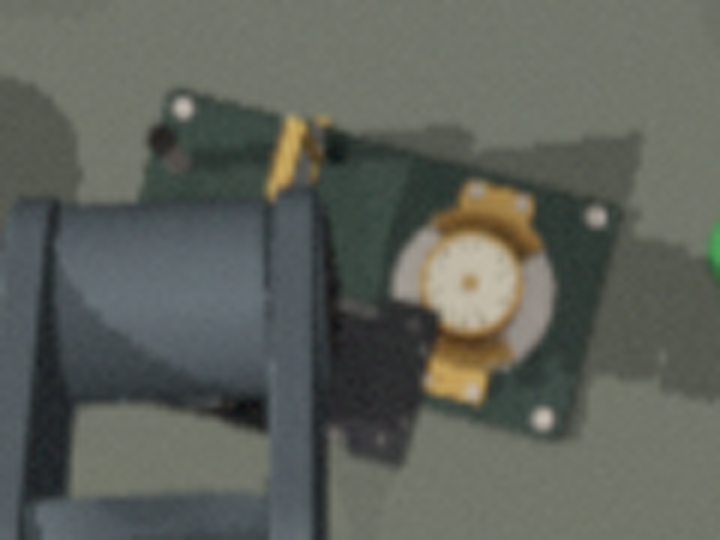

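View pics/f1s.png

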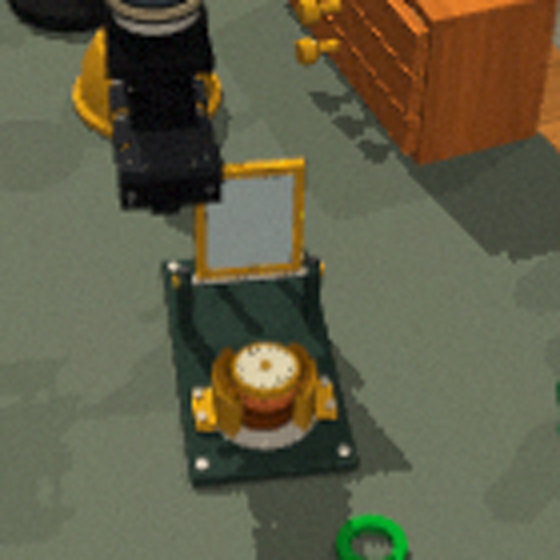

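View pics/f1w.png

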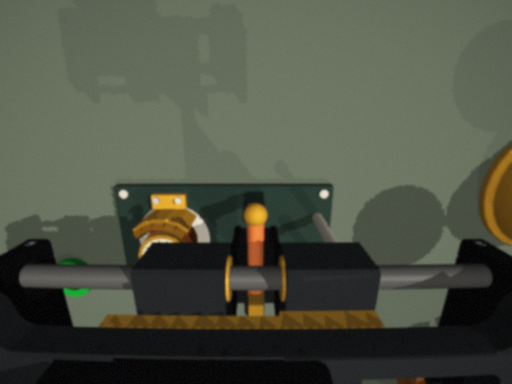

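```bash
python3 - <<'E'
from stand import *
ct=cam("top");im=cv2.imread("pics/f1traw.png");p=(.538,.0258,-.2505)
x0,y0,s=208,150,14
out=[]
for a in(None,0.,.015,-.015):
  c=cv2.resize(im[y0:y0+34,x0:x0+25],None,fx=s,fy=s,interpolation=2)
  if a is not None:
    for t in(-4.5,4.5):
      q=(proj(ct,[Tf(p,fl(-45,119,t,a)),Tf(p,fl(45,119,t,a)),Tf(p,fl(45,0,t,a))])-[x0,y0]+.5)*s
      cv2.polylines(c,[np.round(q).astype(int)],False,(255,0,255),1)
  out.append(c[:, :])
cv2.imwrite("pics/ov.png",cv2.resize(np.hstack(out),None,fx=.57,fy=.57*2.1))
E
```

```text
(no output)
```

View pics/ov.png

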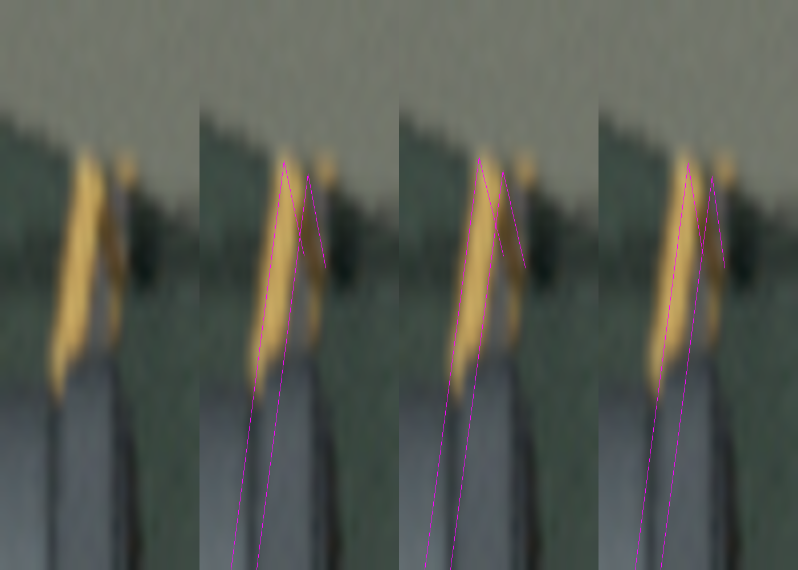

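Request:
drive_tool(
  plan=[
    {"offset":[-0.02,0,-0.01],"jaw":0.3,"delta_rot":[0,0,0]},
    {"offset":[-0.05,0,-0.02],"jaw":0.3,"delta_rot":[0,0,0]},
    {"offset":[-0.08,0,-0.03],"jaw":0.3,"delta_rot":[0,0,0]},
    {"offset":[-0.11,0,-0.04],"jaw":0.3,"delta_rot":[0,0,0]},
    {"offset":[-0.13,0,-0.05],"jaw":0.3,"delta_rot":[0,0,0]},
    {"offset":[-0.13,0,-0.05],"jaw":0.3,"delta_rot":[0,0,0]},
    {"offset":[-0.13,0,-0.05],"jaw":0.3,"delta_rot":[0,0,0]},
    {"offset":[-0.13,0,-0.05],"jaw":0.3,"delta_rot":[0,0,0]},
  ],
)

```text
time: 28.82
position: [0.4971, 0.139, 0.1556]
tool_rot: [0.79, 0.613, -0.0, 0.0]
ft_force: [-1.4, 0.8, 6.8]
grip_width: 0.0091
```

```bash
python3 chk.py f2; python3 - <<'E'
from stand import *
ct=cam("top");im=cv2.imread("pics/f2traw.png")
g=cv2.cvtColor(im,cv2.COLOR_BGR2GRAY).astype(float)
zt=lambda x,y:((x+.5)/6-.5+170,(y+.5)/6-.5+140)
S=[]
for x,y,X in((182,107,(57,183,13)),(597,215,(57,-57,13)),(543,418,(-57,-57,13))):
  u,v=[int(round(t)) for t in zt(x,y)]
  w=g[v-3:v+4,u-3:u+4];w=np.clip(w-100,0,None);yy,xx=np.mgrid[-3:4,-3:4]
  S.append((X,(u+(w*xx).sum()/w.sum(),v+(w*yy).sum()/w.sum())))
r=lambda v:np.concatenate([proj(ct,Tf(v,X))[0]-q for X,q in S])
s=least_squares(r,[.538,.0258,-.2505]);print(s.x,s.fun.round(2))
p=s.x
x0,y0,k=208,150,14;out=[]
for a in(-.015,0.,.015):
  c=cv2.resize(im[y0:y0+34,x0:x0+25],None,fx=k,fy=k,interpolation=2)
  for t in(-4.5,4.5):
      q=(proj(ct,[Tf(p,fl(-45,119,t,a)),Tf(p,fl(45,119,t,a)),Tf(p,fl(45,0,t,a))])-[x0,y0]+.5)*k
      cv2.polylines(c,[np.round(q).astype(int)],False,(255,0,255),1)
  out.append(c)
cv2.imwrite("pics/ov2.png",cv2.resize(np.hstack(out),None,fx=.74,fy=1.2))
E
```

```text
28.8167 [0.49709076 0.13895357 0.15558365] [ 7.90391032e-01  6.12602628e-01 -1.10418268e-04  1.54988216e-04] [-1.41471155  0.76354719  6.80045851] [ 0.43099634  0.28042526 -0.03302258] 0.009105393226191335 0.003530040513529142
moved along y -0.08431282934219009 x -1.9687031837669887e-05 z 0.04384364667444024 angle 0.0027612598339905687 abs hinge y err -0.0005190354791909241
[[214.5, 192.2], [211.5, 189.2], [219.6, 159.4], [221.9, 165.1]]
[[211.9, 189.6], [208.1, 203.8]]
[[238.0, 179.1], [237.2, 151.6], [265.3, 149.5], [264.2, 176.8]]
[[237.3, 155.3], [223.9, 156.3]]
[ 0.53841808  0.02707518 -0.25947338] [-0.34 -0.11  0.23  0.38  0.11 -0.27]
```

View pics/ov2.png

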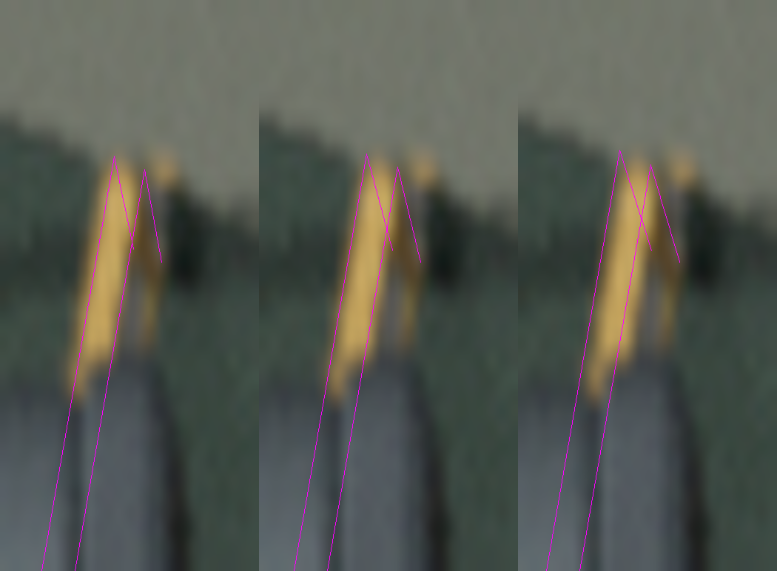

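Request:
drive_tool(
  plan=[
    {"offset":[0,0,0],"jaw":0.3,"delta_rot":[0,0,0]},
    {"offset":[0,0,0],"jaw":0.3,"delta_rot":[0,0,0]},
    {"offset":[0,0,0],"jaw":0.3,"delta_rot":[0,0,0]},
    {"offset":[0,0,0],"jaw":0.3,"delta_rot":[0,0,0]},
    {"offset":[0,0,0],"jaw":0.3,"delta_rot":[0,0,0]},
    {"offset":[0,0,0],"jaw":0.3,"delta_rot":[0,0,0]},
    {"offset":[0,0,0],"jaw":0.3,"delta_rot":[0,0,0]},
    {"offset":[0,0,0],"jaw":0.3,"delta_rot":[0,0,0]},
  ],
)

```text
time: 29.63
position: [0.4971, 0.139, 0.1556]
tool_rot: [0.79, 0.613, -0.0, 0.0]
ft_force: [-1.9, 1.5, 5.8]
grip_width: 0.0088
```

```bash
python3 chk.py f3|head -4; python3 - <<'E'
import cv2,numpy as np
a=cv2.imread("pics/f3sraw.png");cv2.imwrite("pics/f3z.png",cv2.resize(a[145:235,230:280],None,fx=6.5,fy=6.5,interpolation=2))
E
```

```text
29.6333 [0.49709868 0.13896469 0.15557323] [ 7.90360804e-01  6.12641621e-01 -1.31947254e-04  1.61587536e-04] [-1.91802321  1.50558266  5.81029029] [ 0.39454259  0.27518433 -0.02273571] 0.008760617002110394 0.000722523432536502
moved along y -0.08430009545954063 x -1.4770262680254846e-05 z 0.043833228293357285 angle 0.0028837015010978787 abs hinge y err -0.0005063015965414835
[[214.5, 192.2], [211.5, 189.2], [219.6, 159.4], [221.9, 165.1]]
[[211.9, 189.6], [208.1, 203.8]]
```

View pics/f3z.png

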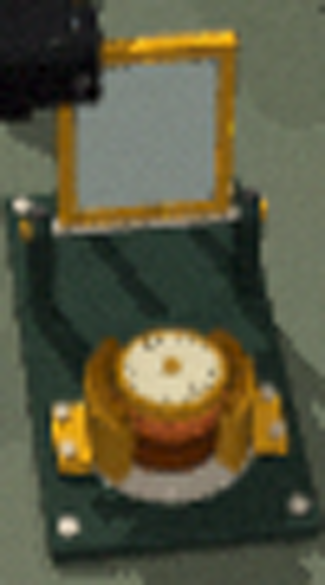

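The stack of drum, ring and disc is flat in the nest. The flap is upright, held and still. Handing in.

```bash
python3 -c "
from rig import *
print(hand_in())"
```

```text
the job is handed in; nothing more can be done
None
```

I rebuilt the stack in the brass pocket and swung the mirror flap upright. The job was handed in at about 30 s, with the gripper still holding the flap by its pin. `hand_in` gives no verdict, so what follows rests on my own checks.

- **Stack:** The small oak drum, the copper ring and the brass disc went in, in that order. Each was lowered until it touched (about 5–7 N), within 1 mm of the height expected, and then released. The last wrist and side pictures show the three flat and centred in the nest.
- **Flap:** I gripped the copper pin and swung it up along its arc from 0.95 rad without letting go.
- **Flap angle:** Three checks put the final angle close to zero:
  - tool travel from the rest position: +0.003 rad
  - position relative to the fitted hinge: -0.005 rad
  - top-camera overlay, read by eye: about 0 to -0.01 rad

  They differ by about 0.01 rad, roughly 1 mm at the pin.
- **Stillness:** Over the last 0.8 s the measured pose did not change, and joint speed was below 0.001 rad/s.
- **Not resolved:** A steady 6–7 N upward force from the pin on the tool remained at the end. My one attempt to ease it, commanding the tool 0.5 mm higher, did not change it. It acts in line with the hinge, so it should not tip the flap.

I saw no contact with anything else on the bench, but I did not take a final picture of every bystander.

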